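# Bring a cart wheel's valve stem to the top by its spokes

## Robot

A 7-joint arm with a two-finger parallel gripper is mounted at the origin on the work surface. World frame = base frame: x ahead of the robot, y to its left, z up, the work surface at z = 0. Lengths are in m, angles in rad, forces in N, time in s.
With the tool pointing down it reaches from about 0.4 to 0.9 m from the base axis. Payload 5.5 kg.
Tool frame: the origin (TCP) lies midway between the tips of the shut fingers; the grasp point (between the pads) lies 19 mm behind it; x points along the fingers, y is the direction in which the jaws open and shut, and the axes are right-handed (so a half turn about x gives the same grasp; the last joint's range is limited). The gripper opens to 92 mm and grips with 3 to 60 N. Pads are 19 mm wide; open, the fingers measure 130 mm over their backs; the gripper's body (75 mm by 190 mm) begins 47 mm behind the grasp point.
Start: joints at [1.534, 0.501, -0.427, 1.55, 0.221, 1.138, -0.21], TCP at [0.192, -0.621, 0.227] pointing down, gripper open.
Joint ranges: [-2.88, 2.88], [-0.31, 2.03], [-1.54, 1.56], [0.2, 2.42], [-1.41, 4.55], [0.19, 2.02], [-2.57, 2.57]. Speed limits (rad/s): [2.57, 2.57, 3.14, 3.14, 3.14, 3.14, 3.14].

## Interface

Orientations are given as a rotation vector (axis times angle).
In Python, from rig import ctrl gives the robot as it stands. The module is installed in compiled form; this text tells all that it offers.
- The arm moves only by the tool move_arm, never from a script. Its argument "motion" is a list of rows, each a list of 3 entries, a list of its own where there are three numbers: the shift along the tool's x, y, z normalised to -1 to 1, where 1 is 400 mm, then the turn, a rotation vector about the tool's x, y, z normalised to -1 to 1, where 1 is 0.5 rad, then the opening, from 0 (shut) to 1 (fully open). In form: [[[dx, dy, dz], [ax, ay, az], gripper], ...]. A call has 1 to 5 rows; each row shifts and turns the pose as measured when the row begins, along the tool's axes as they then stand; what a row does not reach is not made up. A row lasts 1/10 s, in which the tool goes at most 50 mm and 8.59 degrees, less where a joint would pass 70% of its speed; a pose out of reach is approached as far as the arm can. A call with a number of a shift or a turn outside -1 to 1 is refused whole. A call with a gripper value outside its range is refused whole. The fingers move at their own pace and stop on an object; the grip force is fixed at half the most. Time passes only in rows, so rows that do not move let the fingers close. It gives the time, the measured TCP pose, the force and the opening at its end, in the units of the state.
- ctrl.get_state(): the state, without advancing time (a new reading comes with each control period).
- ctrl.grab_frame(name): name is "side" or "top" or "wrist"; returns the picture (384x512x3 uint8, red, green, blue); there is no depth.
- ctrl.camera_info(name): a dict with "vfov" (degrees; the focal length in pixels is half the picture's height over the tangent of half this angle, whatever the lens; pixels are square), "cx", "cy" (the principal point, pixels), "view" (4x4, takes a point from world to camera coordinates). Camera axes: x right, y up, looking along -z (the intrinsics and any distortion apply to the point x, -y, -z); pixel columns grow to the right and rows downward; lengths in m; the calibration is good to about 2 mm. A picture is of the moment at which its call begins: read the wrist's pose just before it. camera_info takes no time and is no camera call; for the wrist camera it gives the pose at the moment of the call.
- ctrl.hand_in(): hands the job in, once; it reports no verdict.
Trained networks look in the newest picture that a camera, given by its name, has taken for a name from the list of things; names that differ only in an ending like _2 or _b are one class to them, and where a whole thing is asked for, a point or a joint stands for the part that bears it (a point fixed in the world has none). Each returns a list of dicts, best first, with "conf" (0 to 1); they miss things now and then, are a little off and sometimes report something else, mostly with a low value. They report only what shows in the picture. A call takes as long as a camera call.
- ctrl.find_in(name, camera): "position" ([x, y, z] in m, in the coordinates of the camera as it stood for that picture, good to about 4 mm: the middle of the surface that is visible of it).
- ctrl.outline_of(name, camera): "pixels" (384x512 bool, what is visible of it).
- ctrl.landmark_of(name, camera): "position" ([x, y, z] in m, in the coordinates of the camera as it stood for that picture, good to about 4 mm: a listed point, or the origin of a listed thing).
The state is a dict: "time_s": time; "joint_pos": joint angles; "qd": joint speeds; "joint_efforts": joint torques, N m; "eef_pos": TCP position; "orientation": TCP orientation; "ft_force": force on the tool from outside, world axes, zero at the start; "ft_torque": the same for the moment, N m; "gripper_width": finger opening in m.
Only numpy, scipy, OpenCV 4.12 (cv2) and the standard library are available. Lean on these libraries where they do the work, as an engineer would, in place of code of your own. Each camera call takes 0.05 s, during which the arm holds its last target. There are 200 camera calls.

## Task

The garden-cart wheel on the plywood jig needs air: push its spokes round with the fingertips, one after another, until the valve stem stands straight up from the axle, at twelve o'clock, then leave the wheel at rest and draw clear. Push steadily without flinging the wheel into a spin, keep off the tyre and the valve stem, and leave the file, the steel cup and the sealant bottle where they are.

Things in the scene. Friction and masses are not known exactly. Their poses are not given: they have to be found in the camera images.
- jig: Plywood wheel jig, fixed to the bench. Origin: centre of the underside of its 300 x 440 x 18 mm base. x runs along the wheel's axle, away from the robot side; y to the left seen from the robot; z up; yaw up to 0.3 rad. The axle is 180 mm above the origin. Nothing stands beyond the wheel, nor before it above the rail.
- rail_mid (a point): Middle of the jig's fixed plywood rail on the robot side of the wheel, at axle height, 52 mm before the wheel's mid-plane: 14 mm thick, 70 mm high, along jig y between two 40 mm posts at y +-195 mm whose tops are flush with it. It crosses before the spokes, so fingers pushing above it come out and take the next spoke rather than follow one all round.
- hub (a point): Centre of the wheel, on the axle, half-way through the tyre's width; turns with the wheel. x as the jig's x (the axle), z points from the axle towards the valve stem. The wheel stands upright in the jig's y-z plane. Tyre outer radius 140 mm; grey steel rim, inner radius 92 mm, x -25 to 25 mm; hub radius 26 mm. Gaps between spokes are open right through but for the valve stem.
- spoke_mid (a point): Middle of one of five equal straight radial spokes, 59 mm from the axle; turns with the wheel. Each is 14 mm wide, spans radius 26 to 92 mm and hub x -29 to -17 mm (near the wheel's robot-side face). They are 72 degrees apart, at 36, 108, 180, 252 and 324 degrees from the valve stem; this one is 36 degrees clockwise of the stem, seen from the robot.
- wheel (a joint): Angle of the wheel, rad: 0 (or any whole turn) = valve stem straight up; grows clockwise seen from the robot (top going to jig -y). Starts 2.1 to 4.18, i.e. 120 to 180 degrees off either way. Turns both ways past whole turns (stops only at -12.5 and 18.8), balanced, with about 0.14 N m of drag (2 N at 70 mm radius), so it stays where it is left.
- tyre: Black rubber tyre of round section 46 mm, outer radius 140 mm, inner radius 94 mm, on the rim and turning with it; origin at the wheel's centre, axes as point hub. Not to be touched.
- valve: Valve stem: brass, 11 mm thick, on a 16 mm black rubber foot, on the inside of the rim half-way between two spokes. It leans from the rim (radius 94 mm, hub x 5 mm) in towards the axle and out of the wheel's far side (tip at radius 58 mm, hub x 50 mm), so it lies wholly beyond the spokes as seen from the robot. Origin and axes as point hub. Not to be touched.
- valve_mid (a point): Middle of the valve stem, 75 mm from the axle, at hub x +31 mm.
- file_mid (a point): Middle of a loose flat file with wooden handle, 310 mm long, 24 mm wide, 22 mm high, lying to the robot's left of the jig along its own x. Leave alone.
- cup_mid (a point): Middle of a loose steel cup, radius 38, height 85 mm, to the robot's right of the jig. Leave alone.
- sealant_mid (a point): Middle of a loose white bottle, radius 28, height 150 mm, to the robot's right of the jig. Leave alone.

How it is judged:
At the end, for the whole second after the job is handed in: The valve stem is within 0.12 rad (7 degrees) of straight up above the axle, the wheel is at rest, and file, cup and bottle are within 20 mm of where they started (angle between hub's own z axis and vertical below 0.12 rad and z of valve_mid in the frame of jig above 0.24 m and velocity of joint wheel between -0.05 and 0.05 rad/s and distance of each of file_mid, cup_mid, sealant_mid from where it was at the start of the episode below 0.02 m); the robot touches nothing.
It fails at once if the tyre is pushed (over 2 N) (contact force between any of the fingers, the arm and tyre above 2 N).
It fails at once if the valve stem is pushed (over 2 N) (contact force between any of the fingers, the arm and valve above 2 N).
It fails at once if the wheel is flung round (over 5 rad/s) (velocity of joint wheel above 5 rad/s or velocity of joint wheel below -5 rad/s).
It fails at once if the file, cup or bottle is moved, lifted or knocked (over 20 mm) (distance of any of file_mid, cup_mid, sealant_mid from where it was at the start of the episode above 0.02 m).
It also fails if it takes over 51 s, if anything falls off the work surface, if the arm or the gripper's body presses on something with over 40 N, if the wrist force passes 120 N, or if a joint passes its speed limit or range.

## Working session

There is one attempt and no reset: what is moved stays moved. The work goes in short steps, Python scripts to look and compute and a tool call to move; the robot and the scene stay as the last step left them, time stands still between calls to the robot, and variables do not carry over. Pictures are saved under pics/ and viewed, about 8 in all and at most 12, crops included, and the job is handed in when it is done.

Besides the shell and the picture viewer there is one more tool, called in YAML: its name, and indented under it one key for each argument. move_arm: Moves the arm, as the interface text tells. Its arguments: {"type":"object","properties":{"motion":{"type":"array","items":{"type":"array"}}},"required":["motion"]}

```bash
mkdir -p pics; cat > h.py <<'E'
import numpy as np, cv2
from rig import ctrl
from scipy.spatial.transform import Rotation as R
def w(cam,p):
    V=np.array(ctrl.camera_info(cam)["view"]); return (np.linalg.inv(V)@np.r_[p,1])[:3]
def snap(cam,fn=None):
    f=ctrl.grab_frame(cam)
    if fn: cv2.imwrite('pics/'+fn,cv2.cvtColor(f,cv2.COLOR_RGB2BGR))
    return f
E
python3 - <<'E'
from h import *
np.set_printoptions(precision=4,suppress=True)
print(ctrl.get_state())
fs=[]
for c in ["side","top"]:
    fs.append(snap(c))
    i=ctrl.camera_info(c); print(c,i)
    for n in ["jig","rail_mid","hub","spoke_mid","valve_mid","file_mid","cup_mid","sealant_mid"]:
        print(c,n,[(round(d["conf"],2),w(c,d["position"])) for d in ctrl.landmark_of(n,c)[:3]])
cv2.imwrite('pics/a.png',cv2.cvtColor(cv2.resize(np.vstack(fs),(400*1,600)) if 0 else np.hstack([cv2.resize(f,(400,300)) for f in fs]),cv2.COLOR_RGB2BGR))
E
```

```text
{'time_s': 0.0, 'joint_pos': array([ 1.5342,  0.5019, -0.4268,  1.5514,  0.2208,  1.1383, -0.2103]), 'qd': array([-0.    ,  0.0024,  0.002 ,  0.0006, -0.0003,  0.0001, -0.0001]), 'joint_efforts': array([  0.0006, -56.6601,  -5.8161, -27.9105,  -0.0686,   0.0309,
         0.0002]), 'eef_pos': array([ 0.1917, -0.6204,  0.2257]), 'orientation': array([ 2.0606,  0.3133, -2.0611]), 'ft_force': array([ 0.0262, -0.0293,  0.6802]), 'ft_torque': array([ 0.0392, -0.0555, -0.003 ]), 'gripper_width': 0.09186050696322494}
side {'vfov': 55.196705144634315, 'cx': 253.81346216796118, 'cy': 189.26017179217519, 'view': array([[-0.8012, -0.5984, -0.0018,  0.4348],
       [ 0.4428, -0.5948,  0.6709, -0.3299],
       [-0.4026,  0.5367,  0.7415, -0.9522],
       [ 0.    ,  0.    ,  0.    ,  1.    ]])}
side jig [(0.8, array([ 0.6486,  0.0529, -0.0007]))]
side rail_mid [(0.81, array([0.5989, 0.0394, 0.1809])), (0.71, array([0.6489, 0.0485, 0.177 ]))]
side hub [(0.62, array([0.6518, 0.0484, 0.1777]))]
side spoke_mid [(0.62, array([0.6146, 0.1002, 0.1475]))]
side valve_mid []
side file_mid [(0.89, array([0.50
[... 243 characters left out ...]
.71901612378959, 'cx': 250.9935167259337, 'cy': 195.73975783774318, 'view': array([[-0.0144, -0.9995,  0.0268, -0.0156],
       [ 0.9962, -0.0121,  0.0866, -0.5568],
       [-0.0862,  0.0279,  0.9959, -1.2087],
       [ 0.    ,  0.    ,  0.    ,  1.    ]])}
top jig [(0.78, array([ 0.6498,  0.0513, -0.0007])), (0.75, array([0.6523, 0.0553, 0.1798]))]
top rail_mid [(0.62, array([0.6008, 0.0405, 0.1857]))]
top hub [(0.9, array([0.6505, 0.0531, 0.1799]))]
top spoke_mid [(0.97, array([0.6195, 0.0969, 0.1505]))]
top valve_mid []
top file_mid [(0.79, array([0.5112, 0.3407, 0.0103]))]
top cup_mid [(0.72, array([ 0.6383, -0.257 ,  0.0375]))]
top sealant_mid [(0.9, array([ 0.5128, -0.3046,  0.0767]))]
```

View pics/a.png

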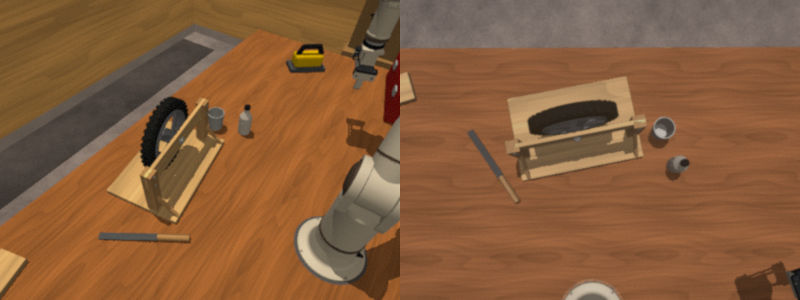

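```bash
python3 - <<'E'
from h import *
np.set_printoptions(precision=3,suppress=True)
a=snap("side");b=snap("top")
c=cv2.resize(a[115:290,130:290],(400,437),interpolation=cv2.INTER_CUBIC)
d=cv2.resize(b[90:230,130:320],(400,295),interpolation=cv2.INTER_CUBIC);d=np.pad(d,((0,437-295),(0,0),(0,0)))
cv2.imwrite('pics/b.png',cv2.cvtColor(np.hstack([c,d]),cv2.COLOR_RGB2BGR))
s=ctrl.get_state();print(R.from_rotvec(s["orientation"]).as_matrix())
for k in range(3):
  for cam in("side","top"):
    if k: snap(cam)
    for n in ("spoke_mid","valve","valve_mid","hub"): print(cam,n,[(round(x["conf"],2),w(cam,x["position"])) for x in ctrl.landmark_of(n,cam)[:3]])
print(ctrl.camera_info("wrist"))
E
```

```text
[[ 0.     0.295 -0.955]
 [-0.    -0.955 -0.295]
 [-1.     0.    -0.   ]]
side spoke_mid []
side valve []
side valve_mid []
side hub [(0.84, array([0.649, 0.049, 0.178]))]
top spoke_mid [(0.65, array([0.618, 0.096, 0.151]))]
top valve [(0.66, array([0.623, 0.097, 0.149]))]
top valve_mid []
top hub [(0.71, array([0.649, 0.053, 0.179])), (0.28, array([0.617, 0.096, 0.149]))]
side spoke_mid [(0.62, array([0.615, 0.1  , 0.151]))]
side valve []
side valve_mid []
side hub [(0.95, array([0.648, 0.048, 0.179]))]
top spoke_mid [(0.97, array([0.617, 0.096, 0.15 ])), (0.43, array([ 0.637, -0.255,  0.039]))]
top valve []
top valve_mid []
top hub [(0.65, array([0.649, 0.053, 0.178])), (0.26, array([ 0.512, -0.302,  0.076]))]
side spoke_mid [(0.63, array([ 0.511, -0.303,  0.075])), (0.62, array([0.616, 0.103, 0.15 ]))]
side valve [(0.55, array([0.618, 0.1  , 0.15 ]))]
side valve_mid []
side hub [(0.63, array([0.512, 0.343, 0.004])), (0.56, array([0.65 , 0.048, 0.177]))]
top spoke_mid [(0.72, array([0.621, 0.098, 0.148]))]
top valve []
top valve_mid [(0.58, array([0.509, 0.342, 0.006]))]
top hub [(0.97, array([0.65 , 0.052, 0.176])), (0.37, array([0.511, 0.341, 0.008]))]
{'vfov': 59.4219517258845, 'cx': 257.8528898244043, 'cy': 193.47948165020597, 'view': array([[ 0.295, -0.955, -0.   , -0.651],
       [ 0.919,  0.284, -0.272,  0.033],
       [ 0.26 ,  0.08 ,  0.962, -0.39 ],
       [ 0.   ,  0.   ,  0.   ,  1.   ]])}
```

View pics/b.png

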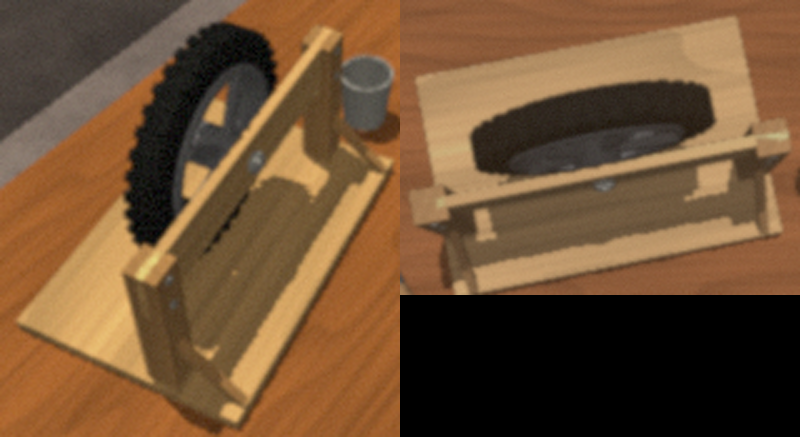

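```bash
cat >> h.py <<'E'
np.set_printoptions(precision=3,suppress=True)
HUB=np.array([.650,.051,.179]); YAW=.19
U=np.array([np.cos(YAW),np.sin(YAW),0]); L=np.array([-np.sin(YAW),np.cos(YAW),0]); Z=np.array([0,0,1.])
def J(x,y,z): return HUB+x*U+y*L+z*Z      # hub-centred jig axes (non-turning)
def toJ(p): p=np.asarray(p)-HUB; return np.array([p@U,p@L,p[2]])
def ori(al): # tool tilted al below horizontal
    x=np.cos(al)*U-np.sin(al)*Z; y=-L; return R.from_matrix(np.c_[x,y,np.cross(x,y)])
def plan(P,Q,n,step=.05,rs=.149,p=None,q=None):
    s=ctrl.get_state(); p=s["eef_pos"] if p is None else p; q=R.from_rotvec(s["orientation"]) if q is None else q
    for k in range(n):
        d=P-p; d=d*min(1,step/max(1e-9,np.linalg.norm(d))); t=q.inv()*Q; r=t.as_rotvec(); r=r*min(1,rs/max(1e-9,np.linalg.norm(r)))
        print([list(np.round(q.inv().apply(d)/.4,3)),list(np.round(r/.5,3)),0])
        p=p+d; q=q*R.from_rotvec(r)
        if np.linalg.norm(P-p)<1e-4 and (q.inv()*Q).magnitude()<1e-3: break
    print("end",p,toJ(p)); return p,q
E
python3 - <<'E'
from h import *
s=ctrl.get_state(); q=R.from_rotvec(s["orientation"])
print(toJ([.512,-.303,0]),toJ([.51,.34,0]))
p,q=plan(np.array([.30,-.38,.40]),q,6)
plan(np.array([.45,.02,.36]),ori(np.radians(30)),12,p=p,q=q)
E
```

```text
[-0.202 -0.322 -0.179] [-0.083  0.31  -0.179]
[[np.float64(-0.069), np.float64(-0.078), np.float64(-0.069)], [np.float64(0.0), np.float64(0.0), np.float64(0.0)], 0]
[[np.float64(-0.069), np.float64(-0.078), np.float64(-0.069)], [np.float64(0.0), np.float64(0.0), np.float64(0.0)], 0]
[[np.float64(-0.069), np.float64(-0.078), np.float64(-0.069)], [np.float64(0.0), np.float64(0.0), np.float64(0.0)], 0]
[[np.float64(-0.069), np.float64(-0.078), np.float64(-0.069)], [np.float64(0.0), np.float64(0.0), np.float64(0.0)], 0]
[[np.float64(-0.069), np.float64(-0.078), np.float64(-0.069)], [np.float64(0.0), np.float64(0.0), np.float64(0.0)], 0]
[[np.float64(-0.069), np.float64(-0.078), np.float64(-0.069)], [np.float64(0.0), np.float64(0.0), np.float64(0.0)], 0]
end [ 0.295 -0.392  0.391] [-0.433 -0.368  0.212]
[[np.float64(0.009), np.float64(-0.098), np.float64(-0.076)], [np.float64(0.028), np.float64(0.296), np.float64(0.016)], 0]
[[np.float64(0.019), np.float64(-0.1), np.float64(-0.073)], [np.float64(0.028), np.float64(0.296), np.float64(0.016)], 0]
[[np.float64(0.029), np.float64(-0.101), np.
[... 163 characters left out ...]
p.float64(0.296), np.float64(0.016)], 0]
[[np.float64(0.045), np.float64(-0.103), np.float64(-0.054)], [np.float64(0.028), np.float64(0.296), np.float64(0.016)], 0]
[[np.float64(0.052), np.float64(-0.104), np.float64(-0.045)], [np.float64(0.028), np.float64(0.296), np.float64(0.016)], 0]
[[np.float64(0.057), np.float64(-0.105), np.float64(-0.036)], [np.float64(0.028), np.float64(0.296), np.float64(0.016)], 0]
[[np.float64(0.061), np.float64(-0.106), np.float64(-0.026)], [np.float64(0.002), np.float64(0.019), np.float64(0.001)], 0]
[[np.float64(0.051), np.float64(-0.088), np.float64(-0.021)], [np.float64(-0.0), np.float64(0.0), np.float64(-0.0)], 0]
end [0.45 0.02 0.36] [-0.202  0.007  0.181]
```

move_arm:
  motion:
    - [[-0.07, -0.08, -0.07], [0, 0, 0], 0]
    - [[-0.07, -0.08, -0.07], [0, 0, 0], 0]
    - [[-0.07, -0.08, -0.07], [0, 0, 0], 0]
    - [[-0.07, -0.08, -0.07], [0, 0, 0], 0]
    - [[-0.07, -0.08, -0.07], [0, 0, 0], 0]

```text
time_s: 2.9
eef_pos: [0.2732, -0.4295, 0.3598]
orientation: [2.069, 0.313, -2.075]
ft_force: [1.1, -0.0, 0.5]
gripper_width: 0.0568
```

move_arm:
  motion:
    - [[-0.07, -0.08, -0.07], [0, 0, 0], 0]
    - [[0.01, -0.1, -0.07], [0.03, 0.3, 0.02], 0]
    - [[0.02, -0.1, -0.07], [0.03, 0.3, 0.02], 0]
    - [[0.03, -0.1, -0.07], [0.03, 0.3, 0.02], 0]
    - [[0.04, -0.1, -0.06], [0.03, 0.3, 0.02], 0]

```text
time_s: 3.4
eef_pos: [0.3678, -0.2081, 0.3801]
orientation: [2.655, 0.294, -1.393]
ft_force: [-34.4, 39.0, 31.9]
gripper_width: 0.016
```

```bash
python3 - <<'E'
from h import *
s=ctrl.get_state();print(s["time_s"],s["joint_pos"],s["eef_pos"])
plan(np.array([.45,.02,.36]),ori(np.radians(30)),15)
E
```

```text
3.4 [ 1.424 -0.308 -0.409  2.181 -0.767  1.137 -0.013] [ 0.368 -0.208  0.38 ]
[[np.float64(0.045), np.float64(-0.104), np.float64(-0.052)], [np.float64(0.031), np.float64(0.296), np.float64(0.011)], 0]
[[np.float64(0.052), np.float64(-0.105), np.float64(-0.043)], [np.float64(0.031), np.float64(0.296), np.float64(0.011)], 0]
[[np.float64(0.057), np.float64(-0.106), np.float64(-0.033)], [np.float64(0.031), np.float64(0.296), np.float64(0.011)], 0]
[[np.float64(0.06), np.float64(-0.107), np.float64(-0.023)], [np.float64(0.0), np.float64(0.001), np.float64(0.0)], 0]
[[np.float64(0.052), np.float64(-0.093), np.float64(-0.02)], [np.float64(-0.0), np.float64(-0.0), np.float64(0.0)], 0]
end [0.45 0.02 0.36] [-0.202  0.007  0.181]
```

```bash
cat > fit.py <<'E'
from h import *
import itertools
q0=np.array([1.5342,.5019,-.4268,1.5514,.2208,1.1383,-.2103]);r0=R.from_rotvec([2.0606,.3133,-2.0611]);p0=np.array([.1917,-.6204,.2257])
s=ctrl.get_state();q1=s["joint_pos"];r1=R.from_rotvec(s["orientation"])
X=R.from_matrix(np.array([[0,0,1],[0,1,0],[-1,0,0]]).T) # tool x along flange z
res=[]
def mid(q,sg,o,k=range(1,6)):
    M=R.identity()
    for i in range(1,6): M=M*R.from_euler('y' if i%2 else 'z',sg[i]*q[i]+o[i])
    return M
# unknown left Rz(phi+s1 q1), right Rz(s7 q7+o7): compare the tilt cos = M[2,2] w/ tool-x z
for sg in itertools.product([1,-1],repeat=4):
  for o in itertools.product([0,np.pi/2,np.pi,-np.pi/2],repeat=5):
    sgf=[1,1]+list(sg); of=[0]+list(o)
    e=0
    for q,r in((q0,r0),(q1,r1)):
        M=mid(q,sgf,of).as_matrix(); e+=abs(M[2,2]-r.as_matrix()[2,0])
    res.append((e,sgf,np.round(np.degrees(of))))
res.sort(key=lambda t:t[0])
for t in res[:12]: print(t)
print(r1.as_matrix())
E
python3 fit.py
```

```text
(np.float64(1.1532732246966049e-07), [1, 1, -1, 1, -1, -1], array([  0., 180.,   0.,   0., 180., 180.]))
(np.float64(1.1532732246966049e-07), [1, 1, -1, -1, -1, -1], array([  0., 180., 180.,   0.,   0., 180.]))
(np.float64(1.1532732258068279e-07), [1, 1, 1, 1, 1, -1], array([  0.,   0.,   0.,   0., 180.,   0.]))
(np.float64(1.1532732258068279e-07), [1, 1, 1, -1, 1, 1], array([  0.,   0., 180.,   0., 180.,   0.]))
(np.float64(1.1532732258068279e-07), [1, 1, 1, -1, 1, 1], array([  0., 180., 180.,   0., 180., 180.]))
(np.float64(1.1532732258068279e-07), [1, 1, -1, 1, 1, -1], array([  0.,   0.,   0., 180., 180., 180.]))
(np.float64(1.1532732258068279e-07), [1, 1, -1, -1, 1, 1], array([  0.,   0., 180., 180., 180., 180.]))
(np.float64(1.1532732269170509e-07), [1, 1, 1, 1, -1, -1], array([  0.,   0.,   0., 180., 180., 180.]))
(np.float64(1.1532732269170509e-07), [1, 1, 1, -1, 1, -1], array([  0., 180., 180.,   0.,   0., 180.]))
(np.float64(1.1532732269170509e-07), [1, 1, -1, -1, 1, 1], array([  0., 180., 180., 180., 180.,   0.]))
(np.float64(1.153273228027274e-07), [1, 1, 1, 1, 1, -1], array([  0., 180.,   0.,   0., 180., 180.]))
(np.float64(1.153273228027274e-07), [1, 1, 1, -1, -1, 1], array([  0., 180., 180., 180., 180.,   0.]))
[[ 0.555  0.231 -0.799]
 [ 0.112 -0.973 -0.204]
 [-0.824  0.024 -0.566]]
```

```bash
cat >> fit.py <<'E'
print('----')
from scipy.optimize import least_squares
E=lambda a,t:R.from_euler(a,t)
def fk(q,s1,s3,s7,phi,o7,l):
    d1,L1,L2,L3,a1,a2,a3=l
    A=E('z',phi+s1*q[0]);p=np.array([0,0,d1]);p=p+A.apply([a1,0,0])
    A=A*E('y',q[1])*E('z',s3*q[2]);p=p+A.apply([a2,0,L1])
    A=A*E('y',q[3])*E('z',s3*q[4]);p=p+A.apply([-a2,0,L2])
    A=A*E('y',q[5]);p=p+A.apply([a3,0,0]);A=A*E('z',s7*q[6]+o7);p=p+A.apply([0,0,L3])
    return p,A*X
p1=s["eef_pos"]
for s1,s3,s7 in itertools.product([1,-1],repeat=3):
  best=None
  for ph in np.arange(-3,3.2,1):
   for oo in np.arange(-3,3.2,1.5):
    def f(v):
        e=[]
        for q,r,p in((q0,r0,p0),(q1,r1,p1)):
            P,Q=fk(q,s1,s3,s7,v[0],v[1],v[2:]); e+=list((r.inv()*Q).as_rotvec()*1)+list(P-p)
        return np.r_[e,1e-3*(np.r_[v[2:]]-[.35,.4,.4,.25,0,0,0])]
    o=least_squares(f,[ph,oo,.35,.4,.4,.25,0,0,0])
    if best is None or o.cost<best.cost: best=o
  print(s1,s3,s7,best.cost,best.x)
E
python3 fit.py | sed -n '/----/,$p'
```

```text
----
1 1 1 0.0033558297157294968 [-5.854 -1.685  1.169 -0.477  0.112  0.558 -0.298  0.169  0.457]
1 1 -1 0.06276890920494173 [-5.751 -1.814  1.107 -0.446  0.032  0.564 -0.174  0.183  0.548]
1 -1 1 0.08993799528613841 [ 3.274 -4.526  0.333  0.569  0.41   0.43   0.106 -0.008  0.072]
1 -1 -1 0.011500313229037032 [3.377 1.628 0.362 0.516 0.33  0.455 0.271 0.012 0.171]
-1 1 1 0.027270413021965895 [ 3.335 -1.743  1.051 -0.424  0.201  0.45  -0.53   0.171  0.31 ]
-1 1 -1 0.1280016700158095 [ 3.438 -1.872  1.001 -0.41   0.118  0.456 -0.407  0.187  0.404]
-1 -1 1 0.037114046623243836 [ 6.18   1.7    0.301  0.536  0.493  0.339 -0.105  0.002 -0.06 ]
-1 -1 -1 1.7258779138345436e-08 [0.    1.571 0.311 0.499 0.415 0.359 0.058 0.021 0.033]
```

```bash
cat > kin.py <<'E'
from h import *
from scipy.optimize import least_squares
E=lambda a,t:R.from_euler(a,t)
X=R.from_matrix(np.array([[0,0,1],[0,1,0],[-1,0,0]]).T)
LEN=np.array([.311,.499,.415,.359,.058,.021,.033])
lo=np.array([-2.88,-.31,-1.54,.2,-1.41,.19,-2.57]);hi=np.array([2.88,2.03,1.56,2.42,4.55,2.02,2.57])
def fk(q,l=LEN,full=False):
    d1,L1,L2,L3,a1,a2,a3=l
    A=E('z',-q[0]);p=np.array([0,0,d1]);p=p+A.apply([a1,0,0])
    A=A*E('y',q[1])*E('z',-q[2]);p=p+A.apply([a2,0,L1]);el=p
    A=A*E('y',q[3])*E('z',-q[4]);p=p+A.apply([-a2,0,L2]);wr=p
    A=A*E('y',q[5]);p=p+A.apply([a3,0,0]);A=A*E('z',-q[6]+np.pi/2);p=p+A.apply([0,0,L3])
    return (p,A*X,el,wr) if full else (p,A*X)
def ik(P,Q,q0,wn=1e-3):
    f=lambda q:np.r_[(lambda a:np.r_[(a[0]-P)*3,(a[1].inv()*Q).as_rotvec()])(fk(q)),wn*(q-q0)]
    o=least_squares(f,np.clip(q0,lo+.01,hi-.01),bounds=(lo,hi),max_nfev=60)
    p,r=fk(o.x); return o.x,np.linalg.norm(p-P),(r.inv()*Q).magnitude()
E
cat > s.py <<'E'
from kin import *
rng=np.random.default_rng(0); qc=ctrl.get_state()["joint_pos"]
for al in (15,30):
  for roll in (0,90,180,-90):
    Q=ori(np.radians(al))*E('x',np.radians(roll)); sol=[]
    for k in range(14):
        q,a,b=ik(J(-.01,0,.052),Q,qc if k==0 else rng.uniform(lo,hi))
        if a<.002 and b<.01: sol.append((np.min(np.minimum(q-lo,hi-q)),q))
    sol.sort(key=lambda t:-t[0])
    print(al,roll,len(sol),*[(round(m,2),q) for m,q in sol[:3]])
E
time python3 s.py
```

```text
15 0 0
15 90 0
15 180 0
15 -90 0
30 0 0
30 90 0
30 180 0
30 -90 0
real	0m15.209s
user	0m15.405s
sys	0m0.157s
```

```bash
cat > s.py <<'E'
from kin import *
rng=np.random.default_rng(0); qc=ctrl.get_state()["joint_pos"]
print(fk(qc)[0],ctrl.get_state()["eef_pos"])
sol=[]
for k in range(60):
    def f(q):
        p,r=fk(q);x=r.as_matrix()[:,0]
        return np.r_[(p-J(-.01,0,.052))*30,.3*(x@L),.3*(x[2]+np.sin(.5))]
    o=least_squares(f,qc if k==0 else rng.uniform(lo,hi),bounds=(lo,hi),max_nfev=80)
    p,r=fk(o.x);M=r.as_matrix();x=M[:,0]
    sol.append((o.cost,np.linalg.norm(p-J(-.01,0,.052)),np.degrees(-np.arcsin(x[2])),np.degrees(np.arctan2(x@L,x@U)),np.degrees(np.arctan2(M[2,1],M[2,2])),o.x))
sol.sort(key=lambda t:t[0])
for t in sol[:25]: print(*[np.round(v,3) for v in t])
E
python3 s.py
```

```text
[ 0.368 -0.209  0.379] [ 0.368 -0.208  0.38 ]
0.0 0.0 33.646 1.947 123.634 [-0.817  1.014  1.56   2.42   4.128  1.477  1.421]
0.0 0.0 33.646 1.947 148.547 [-0.817  1.014  1.56   2.42   4.128  1.477  0.987]
0.0 0.0 33.646 1.947 -130.491 [-0.817  1.014  1.56   2.42   4.128  1.477 -0.426]
0.0 0.0 33.646 1.947 -8.136 [-0.817  1.014  1.56   2.42   4.128  1.477 -2.562]
0.0 0.0 34.208 1.739 -108.538 [-0.827  0.878  1.48   2.42   4.148  1.33  -0.739]
0.0 0.0 35.373 0.949 69.475 [ 0.928  0.871 -1.54   2.42   2.23   0.947 -1.459]
0.0 0.0 35.527 1.659 -131.485 [-0.799  0.599  1.281  2.42   4.159  1.021 -0.192]
0.0 0.0 35.703 1.063 -8.947 [ 0.931  0.763 -1.472  2.42   2.263  0.84  -0.177]
0.001 0.0 36.394 1.449 4.534 [-0.76   0.475  1.164  2.42   4.147  0.872 -2.503]
0.001 0.0 38.104 0.734 -78.939 [-0.651  0.313  0.936  2.42   4.1    0.649 -0.958]
0.001 0.0 39.025 1.62 118.855 [ 0.92   0.511 -1.316  2.387  2.28   0.547 -2.543]
0.001 0.0 38.886 3.038 173.964 [ 0.741  0.281 -0.934  2.42   2.886  0.353  2.135]
0.001 0.0 39.558 1.145 -164.609 [-0.462  0.214  0.662  2.42   4.054  0.502  0.612]
0.001 
[... 279 characters left out ...]
 0.21  -0.645  2.42   3.446  0.316  2.353]
0.001 0.0 38.464 7.989 -174.039 [ 0.617  0.232 -0.654  2.42   3.582  0.35   1.353]
0.001 0.0 40.097 5.56 -176.061 [ 0.367  0.172 -0.358  2.42   3.749  0.335  1.165]
0.002 0.0 41.936 -1.828 168.766 [ 0.308  0.143 -0.417  2.42   3.143  0.247  1.843]
0.002 0.0 43.419 1.53 -162.944 [ 0.909  0.408 -1.267  2.326  2.048  0.39   2.55 ]
0.003 0.0 46.044 1.523 119.101 [ 0.808  0.267 -1.079  2.299  1.917  0.207 -2.295]
0.003 0.0 45.342 -6.193 -176.334 [ 0.416  0.148 -0.65   2.352  2.155  0.2    2.443]
0.003 0.0 47.929 1.717 94.83 [ 0.802  0.258 -1.071  2.262  1.557  0.19  -1.513]
0.003 0.0 48.292 1.805 150.716 [ 0.802  0.259 -1.07   2.255  1.484  0.19  -2.413]
```

```bash
cat > s.py <<'E'
from kin import *
rng=np.random.default_rng(1); qc=ctrl.get_state()["joint_pos"]
out=[]
ys=[.05,0,-.06]
for k in range(90):
    def f(q):
        p,r=fk(q);M=r.as_matrix();x=M[:,0];y=M[:,1]
        return np.r_[(p-J(-.017,0,.04))*30,.3*(x@L),.3*(x[2]+np.sin(.75)),.3*y[2]]
    o=least_squares(f,rng.uniform(lo,hi),bounds=(lo+.02,hi-.02),max_nfev=60)
    if o.cost>4e-3: continue
    p,r=fk(o.x);M=r.as_matrix();x=M[:,0];y=M[:,1]
    # can it reach the other points with same orientation?
    errs=[]
    for P in [J(-.017,.055,.04),J(-.017,-.065,.04),J(-.09,0,.113)]:
        q,a,b=ik(P,r,o.x); errs.append(a*1000+b*57)
    out.append((max(errs),np.degrees(-np.arcsin(x[2])),np.degrees(np.arctan2(x@L,x@U)),np.degrees(np.arcsin(y[2])),np.sign(y@L),errs,np.abs(o.x-qc).max(),o.x))
out.sort(key=lambda t:t[0]+20*max(0,abs(t[1])-46))
for t in out[:14]: print(*[np.round(v,2) for v in t])
E
time python3 s.py
```

```text
Traceback (most recent call last):
  File "s.py", line 9, in <module>
    o=least_squares(f,rng.uniform(lo,hi),bounds=(lo+.02,hi-.02),max_nfev=60)
ValueError: Initial guess is outside of provided bounds

real	0m7.060s
user	0m6.909s
sys	0m0.320s
```

```bash
sed -i 's/rng.uniform(lo,hi)/rng.uniform(lo+.05,hi-.05)/; s/range(90)/range(80)/' s.py; time python3 s.py
```

```text
0.0 44.3 -16.6 -0.09 1.0 [0. 0. 0.] 3.06 [-0.3   0.14  0.11  2.4   2.29  0.26 -0.96]
0.01 44.01 -16.1 0.03 1.0 [0.   0.   0.01] 2.91 [-0.02  0.15 -0.24  2.4   2.15  0.33 -0.83]
9.9 45.03 21.26 -7.0 1.0 [9.9  0.   0.01] 2.53 [ 0.88  0.33 -0.88  2.24 -1.39  0.21 -2.55]
11.39 40.19 0.96 -0.65 1.0 [ 0.    0.   11.39] 5.03 [-0.83  0.54  1.27  2.39  4.26  0.88 -2.55]
14.55 38.36 -13.13 0.35 1.0 [ 0.    0.   14.55] 2.83 [ 0.72  0.89 -1.52  2.4   2.06  1.26 -0.43]
15.16 43.37 2.81 -0.3 1.0 [ 0.    0.   15.16] 4.95 [-0.3   0.18  0.47  2.4   4.18  0.4  -2.35]
15.24 42.89 5.91 0.07 -1.0 [ 0.    0.   15.24] 4.99 [-0.16  0.18  0.33  2.4   4.22  0.42  0.81]
15.71 42.94 0.0 -0.0 1.0 [ 0.    0.   15.71] 4.94 [-0.54  0.22  0.75  2.4   4.17  0.45 -2.4 ]
16.02 43.1 0.05 -0.04 1.0 [ 0.    0.   16.02] 5.01 [-0.64  0.26  0.88  2.39  4.24  0.5  -2.47]
16.3 42.53 7.55 -0.62 1.0 [ 0.   0.  16.3] 5.0 [-0.06  0.18  0.23  2.4   4.23  0.43 -2.29]
16.99 42.62 0.16 0.04 -1.0 [ 0.    0.   16.99] 5.12 [-0.9   0.84  1.54  2.34  4.35  1.18  0.33]
17.76 44.01 0.74 -0.03 1.0 [ 0.    0.   17.76] 4.89 [-0.3   0.16  0.43  2.4   4.12  0.34 -2.34]
17.89 42.97 0.0 0.0 -1.0 [ 0.    0.   17.89] 5.13 [-0.91  0.81  1.52  2.34  4.36  1.14  0.33]
29.74 42.9 -0.02 -0.0 1.0 [ 0.    0.   29.74] 3.19 [ 0.75  0.29 -1.02  2.39  2.42  0.33 -0.73]
real	0m48.214s
user	0m47.977s
sys	0m0.199s
```

```bash
cat > s2.py <<'E'
from kin import *
qc=ctrl.get_state()["joint_pos"]
qg=np.array([.75,.29,-1.02,2.39,2.42,.33,-.73])
def seek(P,al,q):
    return ik(P,ori(al)*E('x',np.pi),q,1e-4)
for al in (40,43,46,50):
  q=qg
  for P in [J(-.017,.014,.054),J(-.017,.02,.04),J(-.017,-.06,.036),J(-.017,.04,.044),J(-.05,.014,.07),J(-.065,.014,.09),J(-.06,.014,.12)]:
    q2,a,b=seek(P,np.radians(al),q); q=q2
    print(al,toJ(P),round(a*1000,1),round(b*57,1),q)
p,r,el,wr=fk(q,full=True);print(el,wr)
E
python3 s2.py
```

```text
40 [-0.017  0.014  0.054] 0.0 0.0 [ 0.768  0.299 -1.09   2.415  2.452  0.406 -0.787]
40 [-0.017  0.02   0.04 ] 0.0 0.0 [ 0.79   0.438 -1.204  2.42   2.317  0.555 -0.618]
40 [-0.017 -0.06   0.036] 0.0 0.0 [ 0.997  0.492 -1.212  2.384  2.451  0.441 -0.558]
40 [-0.017  0.04   0.044] 0.0 0.0 [ 0.745  0.424 -1.214  2.419  2.261  0.578 -0.611]
40 [-0.05   0.014  0.07 ] 1.6 0.3 [ 1.022  0.51  -1.54   2.42   2.033  0.629 -0.323]
40 [-0.065  0.014  0.09 ] 1.1 0.2 [ 1.184  0.217 -1.54   2.42   2.157  0.319 -0.546]
40 [-0.06   0.014  0.12 ] 11.2 1.1 [ 1.265  0.085 -1.54   2.388  2.423  0.19  -0.848]
43 [-0.017  0.014  0.054] 0.0 0.0 [ 0.729  0.232 -1.017  2.378  2.349  0.277 -0.71 ]
43 [-0.017  0.02   0.04 ] 0.0 0.0 [ 0.692  0.284 -1.012  2.395  2.361  0.35  -0.718]
43 [-0.017 -0.06   0.036] 0.0 0.0 [ 0.92   0.355 -1.06   2.358  2.536  0.272 -0.703]
43 [-0.017  0.04   0.044] 0.0 0.0 [ 0.654  0.275 -1.031  2.392  2.263  0.371 -0.667]
43 [-0.05   0.014  0.07 ] 0.0 0.0 [ 0.938  0.141 -1.216  2.41   2.334  0.211 -0.735]
43 [-0.065  0.014  0.09 ] 0.0 0.0 [ 1.223  0.134 -1.532  2.374  1.928  0.19  -0
[... 624 characters left out ...]
2 ] 0.0 0.0 [ 1.365 -0.115 -1.445  2.228 -0.806  0.221  2.364]
50 [-0.017  0.014  0.054] 0.0 0.0 [ 0.78   0.248 -1.103  2.241  1.302  0.255  0.33 ]
50 [-0.017  0.02   0.04 ] 0.0 0.0 [ 0.719  0.267 -1.055  2.269  1.502  0.26   0.123]
50 [-0.017 -0.06   0.036] 0.0 0.0 [ 0.941  0.356 -1.132  2.228  1.416  0.232  0.388]
50 [-0.017  0.04   0.044] 0.0 0.0 [ 0.717  0.289 -1.125  2.263  1.502  0.328  0.091]
50 [-0.05   0.014  0.07 ] 0.0 0.0 [ 0.986  0.185 -1.306  2.265  1.087  0.245  0.516]
50 [-0.065  0.014  0.09 ] 0.0 0.0 [ 1.168  0.107 -1.446  2.239  0.641  0.231  0.944]
50 [-0.06   0.014  0.12 ] 0.0 0.0 [ 1.304  0.047 -1.533  2.163  0.221  0.285  1.359]
[ 0.042 -0.074  0.809] [0.385 0.021 0.595]
```

```bash
cat > jp.py <<'E'
from kin import *
import sys
def jplan(qg,n,show=5):
    """rows following the joint-space line to qg in n rows; also simulate min-norm IK"""
    s=ctrl.get_state(); qc=s["joint_pos"]; p0,r0=fk(qc); q=qc.copy()
    print("t",s["time_s"],"q",qc,"F",s["ft_force"],"eefJ",toJ(s["eef_pos"]))
    pp,rr=p0,r0
    for k in range(1,n+1):
        P,Q=fk(qc+(qg-qc)*k/n)
        d=rr.inv().apply(P-pp);t=(rr.inv()*Q).as_rotvec()
        q,a,b=ik(P,Q,q,1e-3)
        if k<=show or k==n: print(k,(d/.4).round(3).tolist(),(t/.5).round(3).tolist(),'P',P,'mm',round(np.linalg.norm(d)*1e3),'deg',round(np.degrees(np.linalg.norm(t)),1),'sim',q)
        pp,rr=P,Q
E
python3 - <<'E'
from jp import *
q,a,b=ik(J(-.065,.014,.10),ori(np.radians(50))*E('x',np.pi),np.array([1.2,.1,-1.48,2.2,.5,.24,1.1]),1e-3)
print(q,a,b)
jplan(q,14,14)
E
```

```text
[ 1.227  0.089 -1.492  2.215  0.491  0.246  1.093] 5.182071885554451e-08 5.6106533088566275e-08
t 3.4 q [ 1.424 -0.308 -0.409  2.181 -0.767  1.137 -0.013] F [-34.434  38.985  31.949] eefJ [-0.326 -0.201  0.201]
1 [0.061, -0.007, 0.042] [-0.355, -0.189, -0.028] P [ 0.368 -0.207  0.35 ] mm 30 deg 11.5 sim [ 1.392 -0.278 -0.471  2.184 -0.672  1.071  0.062]
2 [0.057, -0.008, 0.027] [-0.379, -0.165, -0.031] P [ 0.369 -0.206  0.325] mm 25 deg 11.9 sim [ 1.359 -0.248 -0.53   2.188 -0.577  1.006  0.138]
3 [0.052, -0.005, 0.013] [-0.4, -0.14, -0.028] P [ 0.372 -0.206  0.303] mm 21 deg 12.2 sim [ 1.324 -0.219 -0.586  2.192 -0.482  0.942  0.214]
4 [0.047, 0.002, -0.001] [-0.419, -0.117, -0.02] P [ 0.379 -0.205  0.286] mm 19 deg 12.5 sim [ 1.287 -0.189 -0.64   2.197 -0.389  0.879  0.291]
5 [0.041, 0.011, -0.013] [-0.434, -0.095, -0.007] P [ 0.391 -0.204  0.272] mm 18 deg 12.7 sim [ 1.249 -0.161 -0.691  2.201 -0.297  0.816  0.371]
6 [0.036, 0.024, -0.022] [-0.446, -0.077, 0.011] P [ 0.406 -0.199  0.262] mm 19 deg 13.0 sim [ 1.209 -0.135 -0.74   2.207 -0.209  0.753  0.454]
7 [0.03, 0.039, -0.029] 
[... 425 characters left out ...]
0.025] [-0.461, -0.055, 0.106] P [ 0.502 -0.13   0.248] mm 38 deg 13.6 sim [ 1.061 -0.054 -0.924  2.228  0.06   0.496  0.864]
11 [0.009, 0.107, -0.016] [-0.458, -0.064, 0.129] P [ 0.528 -0.096  0.251] mm 44 deg 13.8 sim [ 1.042 -0.042 -0.982  2.232  0.085  0.427  1.005]
12 [0.005, 0.122, -0.002] [-0.453, -0.078, 0.149] P [ 0.552 -0.053  0.257] mm 49 deg 13.9 sim [ 1.047 -0.032 -1.066  2.232  0.082  0.357  1.171]
13 [0.001, 0.134, 0.014] [-0.447, -0.097, 0.166] P [ 0.571 -0.004  0.267] mm 54 deg 13.9 sim [ 1.103 -0.015 -1.206  2.227  0.068  0.289  1.345]
14 [-0.002, 0.143, 0.034] [-0.439, -0.12, 0.178] P [0.584 0.052 0.279] mm 59 deg 14.0 sim [ 1.18   0.02  -1.382  2.218  0.105  0.223  1.472]
```

```bash
cat > jp.py <<'E'
from kin import *
def jplan(qg,n,show=10,floor=.32):
    s=ctrl.get_state(); qc=s["joint_pos"]; q=qc.copy()
    pp,rr=s["eef_pos"],R.from_rotvec(s["orientation"])
    print("t",s["time_s"],"q",qc,"F",s["ft_force"],"eefJ",toJ(pp)); z0=pp[2]; dp=pp-fk(qc)[0]
    for k in range(1,n+1):
        P,Q=fk(qc+(qg-qc)*k/n); P=P+dp*(1-k/n); P[2]=max(P[2],min(floor,z0)) 
        d=rr.inv().apply(P-pp);t=(rr.inv()*Q).as_rotvec()
        q,a,b=ik(P,Q,q,1e-3)
        if k<=show or k==n: print([(d/.4).round(3).tolist(),(t/.5).round(3).tolist(),0],'P',P,'mm',round(np.linalg.norm(d)*1e3),round(np.degrees(np.linalg.norm(t)),1),'sim',q)
        pp,rr=P,Q
QPRE=np.array([1.227,.089,-1.492,2.215,.491,.246,1.093])
E
python3 -c "
from jp import *
jplan(QPRE,24)"
```

```text
t 3.4 q [ 1.424 -0.308 -0.409  2.181 -0.767  1.137 -0.013] F [-34.434  38.985  31.949] eefJ [-0.326 -0.201  0.201]
[[0.037, -0.004, 0.025], [-0.204, -0.113, -0.015], 0] P [ 0.367 -0.207  0.362] mm 18 6.7 sim [ 1.406 -0.293 -0.445  2.183 -0.712  1.101  0.03 ]
[[0.035, -0.005, 0.02], [-0.212, -0.105, -0.017], 0] P [ 0.367 -0.206  0.346] mm 16 6.8 sim [ 1.387 -0.276 -0.481  2.185 -0.657  1.062  0.074]
[[0.033, -0.005, 0.016], [-0.221, -0.097, -0.018], 0] P [ 0.368 -0.205  0.331] mm 15 6.9 sim [ 1.368 -0.258 -0.516  2.187 -0.602  1.024  0.119]
[[0.026, -0.003, 0.008], [-0.228, -0.088, -0.017], 0] P [ 0.369 -0.205  0.32 ] mm 11 7.0 sim [ 1.349 -0.243 -0.549  2.185 -0.545  0.994  0.161]
[[0.002, 0.003, -0.004], [-0.235, -0.08, -0.016], 0] P [ 0.372 -0.205  0.32 ] mm 2 7.1 sim [ 1.331 -0.238 -0.576  2.164 -0.488  0.99   0.199]
[[0.003, 0.006, -0.006], [-0.241, -0.072, -0.013], 0] P [ 0.375 -0.205  0.32 ] mm 4 7.2 sim [ 1.313 -0.232 -0.602  2.146 -0.434  0.984  0.244]
[[0.004, 0.008, -0.008], [-0.247, -0.064, -0.01], 0] P [ 0.38  -0.205  0.32 ] mm 5 7.3 sim [ 1.294 -0.225 -0.627  2.131 -0.384  0.975  0.295]
[[0.005, 0.012, -0.01], [-0.252, -0.057, -0.005], 0] P [ 0.386 -0.204  0.32 ] mm 6 7.4 sim [ 1.274 -0.219 -0.651  2.119 -0.339  0.963  0.352]
[[0.006, 0.015, -0.011], [-0.257, -0.051, 0.001], 0] P [ 0.394 -0.202  0.32 ] mm 8 7.5 sim [ 1.253 -0.213 -0.674  2.109 -0.297  0.947  0.413]
[[0.006, 0.019, -0.013], [-0.26, -0.045, 0.007], 0] P [ 0.403 -0.199  0.32 ] mm 10 7.6 sim [ 1.231 -0.207 -0.696  2.102 -0.26   0.928  0.479]
[[0.015, 0.082, 0.015], [-0.255, -0.073, 0.105], 0] P [0.584 0.053 0.32 ] mm 34 8.2 sim [ 0.814 -0.136 -0.872  2.194 -0.478  0.372  2.059]
```

move_arm:
  motion:
    - [[0.037, -0.004, 0.025], [-0.204, -0.113, -0.015], 0]
    - [[0.035, -0.005, 0.02], [-0.21, -0.105, -0.017], 0]
    - [[0.033, -0.005, 0.016], [-0.22, -0.097, -0.018], 0]
    - [[0.026, -0.003, 0.008], [-0.228, -0.088, -0.017], 0]
    - [[0.002, 0.003, -0.004], [-0.235, -0.08, -0.016], 0]

```text
time_s: 3.9
eef_pos: [0.3649, -0.1956, 0.3079]
orientation: [2.027, 0.637, -1.387]
ft_force: [0.2, 0.2, 0.7]
gripper_width: 0.0001
```

```bash
python3 -c "
from jp import *
jplan(QPRE,20,10)"
```

```text
t 3.9 q [ 1.331 -0.232 -0.573  2.188 -0.49   0.984  0.22 ] F [0.221 0.216 0.683] eefJ [-0.327 -0.188  0.129]
[[0.003, 0.008, -0.004], [-0.227, -0.074, -0.012], 0] P [ 0.368 -0.197  0.308] mm 4 6.8 sim [ 1.309 -0.232 -0.605  2.176 -0.44   0.973  0.25 ]
[[0.004, 0.01, -0.005], [-0.232, -0.067, -0.009], 0] P [ 0.373 -0.197  0.308] mm 5 6.9 sim [ 1.291 -0.225 -0.631  2.16  -0.389  0.964  0.293]
[[0.004, 0.013, -0.007], [-0.237, -0.06, -0.005], 0] P [ 0.379 -0.198  0.308] mm 6 7.0 sim [ 1.272 -0.218 -0.655  2.147 -0.341  0.951  0.341]
[[0.005, 0.016, -0.008], [-0.242, -0.054, -0.0], 0] P [ 0.386 -0.197  0.308] mm 7 7.1 sim [ 1.253 -0.21  -0.678  2.136 -0.297  0.936  0.394]
[[0.006, 0.019, -0.01], [-0.245, -0.048, 0.006], 0] P [ 0.395 -0.196  0.308] mm 9 7.2 sim [ 1.233 -0.203 -0.701  2.127 -0.257  0.918  0.452]
[[0.006, 0.023, -0.011], [-0.249, -0.043, 0.012], 0] P [ 0.405 -0.194  0.308] mm 10 7.2 sim [ 1.212 -0.195 -0.722  2.121 -0.221  0.897  0.513]
[[0.007, 0.027, -0.012], [-0.251, -0.039, 0.019], 0] P [ 0.416 -0.19   0.308] mm 12 7.3 sim [ 1.191 -0.188 -0.743  2.117 -0.189  0.873  0.579]
[[0.007, 0.031, -0.013], [-0.253, -0.035, 0.026], 0] P [ 0.429 -0.185  0.308] mm 14 7.4 sim [ 1.169 -0.182 -0.763  2.114 -0.162  0.846  0.648]
[[0.008, 0.036, -0.013], [-0.254, -0.033, 0.034], 0] P [ 0.443 -0.178  0.308] mm 15 7.4 sim [ 1.146 -0.175 -0.781  2.113 -0.139  0.815  0.721]
[[0.008, 0.04, -0.013], [-0.255, -0.032, 0.041], 0] P [ 0.457 -0.168  0.308] mm 17 7.5 sim [ 1.123 -0.17  -0.799  2.114 -0.121  0.782  0.799]
[[0.015, 0.079, 0.015], [-0.241, -0.073, 0.103], 0] P [0.584 0.053 0.308] mm 33 7.8 sim [ 0.859 -0.115 -0.935  2.21  -0.467  0.333  2.047]
```

move_arm:
  motion:
    - [[0.003, 0.008, -0.004], [-0.227, -0.074, -0.012], 0]
    - [[0.004, 0.01, -0.005], [-0.232, -0.067, -0.009], 0]
    - [[0.004, 0.013, -0.007], [-0.237, -0.06, -0.005], 0]
    - [[0.005, 0.016, -0.008], [-0.242, -0.054, 0], 0]
    - [[0.006, 0.019, -0.01], [-0.245, -0.048, 0.006], 0]

```text
time_s: 4.4
eef_pos: [0.3969, -0.1955, 0.3084]
orientation: [1.411, 0.881, -1.154]
ft_force: [-0.4, 0.1, 0.0]
gripper_width: 0.0006
```

```bash
cat > sim.py <<'E'
from kin import *
def simto(q,tg,n=8):
    p,r=fk(q)
    for P,al in tg:
        p,r=fk(q); Q=ori(np.radians(al))*E('x',np.pi); dv=(r.inv()*Q).as_rotvec()
        for k in range(1,n+1): q,a,b=ik(p+(P-p)*k/n,r*R.from_rotvec(dv*k/n),q)
        print(toJ(P),al,round(a*1e3,1),round(b*57,1),q)
    return q
E
python3 -c "
from jp import *
from sim import *
jplan(QPRE,16,10,.30)
s=ctrl.get_state();q=s['joint_pos'];print('--direct')
for al in (47,50):
  simto(q,[(J(-.065,.014,.12),al),(J(-.045,.014,.075),al),(J(-.019,.014,.054),al),(J(-.019,-.06,.038),al),(J(-.06,-.06,.09),al),(J(-.06,.04,.09),al),(J(-.019,.04,.044),al),(J(-.019,-.06,.038),al)],10)
"
```

```text
t 4.4 q [ 1.232 -0.198 -0.689  2.132 -0.246  0.908  0.485] F [-0.352  0.08   0.047] eefJ [-0.295 -0.194  0.129]
[[0.026, 0.016, -0.005], [-0.223, -0.049, 0.001], 0] P [ 0.406 -0.195  0.3  ] mm 12 6.6 sim [ 1.202 -0.182 -0.734  2.131 -0.191  0.874  0.493]
[[0.006, 0.024, -0.006], [-0.227, -0.044, 0.008], 0] P [ 0.416 -0.194  0.3  ] mm 10 6.6 sim [ 1.183 -0.171 -0.757  2.124 -0.147  0.854  0.539]
[[0.006, 0.028, -0.007], [-0.23, -0.04, 0.016], 0] P [ 0.428 -0.19   0.3  ] mm 12 6.7 sim [ 1.164 -0.161 -0.779  2.119 -0.109  0.832  0.59 ]
[[0.007, 0.032, -0.008], [-0.233, -0.037, 0.024], 0] P [ 0.44  -0.185  0.3  ] mm 13 6.8 sim [ 1.145 -0.152 -0.8    2.116 -0.075  0.806  0.645]
[[0.007, 0.036, -0.008], [-0.234, -0.035, 0.032], 0] P [ 0.453 -0.179  0.3  ] mm 15 6.8 sim [ 1.125 -0.144 -0.82   2.115 -0.046  0.778  0.706]
[[0.007, 0.04, -0.009], [-0.235, -0.034, 0.041], 0] P [ 0.467 -0.17   0.3  ] mm 17 6.9 sim [ 1.105 -0.137 -0.839  2.116 -0.024  0.747  0.772]
[[0.007, 0.045, -0.008], [-0.236, -0.033, 0.049], 0] P [ 0.482 -0.158  0.3  ] mm 18 7.0 sim [ 1.086 -0.131 -0.857  2.118 -0.008  0.71
[... 1236 characters left out ...]
.212 -0.765  0.19   2.57 ]
[-0.065  0.014  0.12 ] 50 0.0 0.0 [ 0.677 -0.101 -0.752  2.24  -0.443  0.303  2.042]
[-0.045  0.014  0.075] 50 0.0 0.0 [-0.098  0.002  0.1    2.306 -0.705  0.19   2.414]
[-0.019  0.014  0.054] 50 3.3 1.0 [-0.192  0.086  0.208  2.26  -0.86   0.19   2.57 ]
[-0.019 -0.06   0.038] 50 6.1 1.9 [ 0.419  0.155 -0.341  2.216 -0.764  0.19   2.57 ]
[-0.06 -0.06  0.09] 50 0.0 0.0 [ 0.579  0.002 -0.462  2.264 -0.78   0.279  2.57 ]
[-0.06  0.04  0.09] 50 0.0 0.0 [ 0.239 -0.057 -0.375  2.307 -0.262  0.197  1.856]
[-0.019  0.04   0.044] 50 5.7 1.7 [-0.427  0.108  0.421  2.259 -0.894  0.19   2.57 ]
[-0.019 -0.06   0.038] 50 6.1 1.9 [ 0.419  0.155 -0.341  2.216 -0.764  0.19   2.57 ]
```

```bash
cat > s3.py <<'E'
from jp import *
from sim import *
def track(q,wps,n=12,v=True):
    qs=q.copy()
    for wq in wps:
        a0=q.copy()
        for k in range(1,n+1):
            P,Q=fk(a0+(wq-a0)*k/n); qs,a,b=ik(P,Q,qs)
            if v and k%3==0: print(P,toJ(P),'xdir',Q.as_matrix()[:,0],'sim',qs)
        q=wq
    return qs
if __name__=="__main__":
    q=ctrl.get_state()["joint_pos"]
    pre,a,b=ik(J(-.055,.014,.09),ori(np.radians(46))*E('x',np.pi),np.array([1.0,.16,-1.3,2.345,1.75,.2,-.15]))
    print('pre',pre,a,b)
    for mid in ([1.0,-.1,-1.0,2.2,1.8,.8,0],[.7,0,-.9,2.0,2.0,.8,-.3]):
        print('MID',mid); qs=track(q,[np.array(mid),pre])
        simto(qs,[(J(-.019,.014,.054),47),(J(-.019,-.06,.038),47),(J(-.06,-.06,.08),47),(J(-.06,.04,.08),47),(J(-.019,.04,.044),47),(J(-.019,-.06,.038),47)])
E
python3 s3.py
```

```text
pre [ 1.154  0.251 -1.54   2.3    1.465  0.316  0.151] 1.0437283699420528e-06 3.775503631768946e-06
MID [1.0, -0.1, -1.0, 2.2, 1.8, 0.8, 0]
[ 0.356 -0.281  0.307] [-0.351 -0.271  0.128] xdir [ 0.099 -0.387 -0.917] sim [ 1.236 -0.177 -0.827  2.144  0.252  0.88   0.372]
[ 0.388 -0.348  0.363] [-0.333 -0.343  0.184] xdir [ 0.142 -0.677 -0.722] sim [ 1.227 -0.155 -0.954  2.155  0.759  0.849  0.252]
[ 0.48  -0.359  0.447] [-0.244 -0.371  0.268] xdir [ 0.367 -0.814 -0.45 ] sim [ 1.193 -0.127 -1.059  2.169  1.275  0.824  0.124]
[ 0.595 -0.285  0.532] [-0.117 -0.32   0.353] xdir [ 0.672 -0.718 -0.183] sim [ 1.138 -0.096 -1.146  2.185  1.791  0.805  0.003]
[ 0.624 -0.22   0.432] [-0.077 -0.261  0.253] xdir [ 0.732 -0.558 -0.391] sim [ 1.087  0.003 -1.197  2.219  1.716  0.697  0.042]
[ 0.631 -0.137  0.351] [-0.054 -0.182  0.172] xdir [ 0.75  -0.353 -0.559] sim [ 1.07   0.071 -1.259  2.251  1.631  0.552  0.075]
[ 0.62  -0.044  0.295] [-0.047 -0.087  0.116] xdir [ 0.731 -0.117 -0.672] sim [ 1.098  0.128 -1.363  2.278  1.531  0.395  0.121]
[0.593 0.054 0.269] [-0.055  0.014  0.09 ] xdir [ 0.682  
[... 1445 characters left out ...]
 -0.061 -0.636] sim [ 0.996  0.122 -1.288  2.231  1.572  0.358  0.042]
[0.593 0.054 0.269] [-0.055  0.014  0.09 ] xdir [ 0.682  0.131 -0.719] sim [ 1.156  0.207 -1.512  2.3    1.419  0.265  0.186]
[-0.019  0.014  0.054] 47 0.0 0.0 [ 0.867  0.333 -1.252  2.291  1.716  0.352 -0.06 ]
[-0.019 -0.06   0.038] 47 0.0 0.0 [ 0.995  0.401 -1.209  2.279  1.828  0.277 -0.002]
[-0.06 -0.06  0.08] 47 0.0 0.0 [ 1.28   0.354 -1.514  2.274  1.374  0.289  0.423]
[-0.06  0.04  0.08] 47 0.0 0.0 [ 1.048  0.143 -1.434  2.319  1.391  0.24   0.14 ]
[-0.019  0.04   0.044] 47 0.0 0.0 [ 0.762  0.337 -1.203  2.315  1.805  0.396 -0.199]
[-0.019 -0.06   0.038] 47 0.0 0.0 [ 0.964  0.358 -1.147  2.285  1.874  0.225 -0.062]
```

```bash
cat > s4.py <<'E'
from s3 import *
q=ctrl.get_state()["joint_pos"]
for mid in ([1.0,-.1,-1.0,2.2,1.8,.8,0],[1.1,-.1,-1.1,2.2,1.7,.7,0]):
    qs=track(q,[np.array(mid)],12,False); print(qs)
    simto(qs,[(J(-.10,-.03,.20),50),(J(-.075,.014,.11),47),(J(-.05,.014,.075),47),(J(-.019,.014,.054),47),(J(-.019,-.06,.038),47),(J(-.06,-.06,.08),47),(J(-.06,.04,.08),47),(J(-.019,.04,.044),47),(J(-.019,-.06,.038),47),(J(-.06,-.02,.08),47)])
jplan(np.array([1.0,-.1,-1.0,2.2,1.8,.8,0]),16,10,.2)
E
python3 s4.py
```

```text
[ 1.138 -0.096 -1.146  2.185  1.791  0.805  0.003]
[-0.1  -0.03  0.2 ] 50 0.0 0.0 [-0.207 -0.238  0.321  2.159 -0.249  0.554  2.06 ]
[-0.075  0.014  0.11 ] 47 0.0 0.0 [-0.329 -0.126  0.367  2.349 -0.597  0.213  2.354]
[-0.05   0.014  0.075] 47 6.3 1.8 [-0.186 -0.02   0.214  2.327 -0.843  0.19   2.57 ]
[-0.019  0.014  0.054] 47 10.8 3.2 [-0.172  0.073  0.186  2.261 -0.863  0.19   2.57 ]
[-0.019 -0.06   0.038] 47 13.4 4.1 [ 0.49   0.151 -0.418  2.212 -0.765  0.19   2.57 ]
[-0.06 -0.06  0.08] 47 4.4 1.3 [ 0.962  0.048 -0.909  2.27  -0.801  0.19   2.57 ]
[-0.06  0.04  0.08] 47 5.0 1.4 [-0.854 -0.03   0.897  2.319 -0.819  0.19   2.57 ]
[-0.019  0.04   0.044] 47 13.2 3.9 [-0.437  0.095  0.432  2.259 -0.895  0.19   2.57 ]
[-0.019 -0.06   0.038] 47 13.4 4.1 [ 0.49   0.151 -0.418  2.212 -0.765  0.19   2.57 ]
[-0.06 -0.02  0.08] 47 4.9 1.4 [ 0.605 -0.019 -0.593  2.316 -0.864  0.19   2.57 ]
[ 1.136 -0.099 -1.137  2.196  1.698  0.701  0.001]
[-0.1  -0.03  0.2 ] 50 0.0 0.0 [-0.039 -0.232  0.162  2.164 -0.319  0.56   2.107]
[-0.075  0.014  0.11 ] 47 0.0 0.0 [-0.157 -0.126  0.18   2.355 -0.638  0.2
[... 1671 characters left out ...]
0.012, 0.06], [-0.169, -0.18, -0.015], 0] P [ 0.376 -0.33   0.346] mm 25 7.1 sim [ 1.226 -0.16  -0.934  2.147  0.631  0.869  0.273]
[[-0.009, 0.018, 0.063], [-0.167, -0.183, -0.002], 0] P [ 0.391 -0.344  0.364] mm 26 7.1 sim [ 1.222 -0.153 -0.963  2.15   0.758  0.861  0.244]
[[-0.012, 0.024, 0.066], [-0.165, -0.186, 0.01], 0] P [ 0.409 -0.354  0.383] mm 28 7.1 sim [ 1.217 -0.146 -0.991  2.154  0.886  0.853  0.215]
[[-0.014, 0.03, 0.069], [-0.163, -0.189, 0.021], 0] P [ 0.43  -0.36   0.404] mm 30 7.2 sim [ 1.21  -0.139 -1.017  2.158  1.014  0.846  0.185]
[[-0.021, 0.056, 0.09], [-0.14, -0.205, 0.073], 0] P [ 0.595 -0.285  0.532] mm 43 7.4 sim [ 1.14  -0.095 -1.148  2.185  1.791  0.806  0.003]
```

move_arm:
  motion:
    - [[0.008, -0.032, 0.05], [-0.16, -0.16, -0.094], 0]
    - [[0.006, -0.024, 0.051], [-0.164, -0.162, -0.081], 0]
    - [[0.003, -0.017, 0.053], [-0.166, -0.166, -0.067], 0]
    - [[0.001, -0.009, 0.054], [-0.168, -0.169, -0.054], 0]
    - [[-0.002, -0.002, 0.056], [-0.169, -0.173, -0.041], 0]

```text
time_s: 4.9
eef_pos: [0.3626, -0.2959, 0.3213]
orientation: [0.707, 0.89, -1.233]
ft_force: [0.0, -0.3, -0.4]
gripper_width: 0.0004
```

move_arm:
  motion:
    - [[-0.004, 0.005, 0.058], [-0.169, -0.176, -0.027], 0]
    - [[-0.007, 0.012, 0.06], [-0.169, -0.18, -0.015], 0]
    - [[-0.009, 0.018, 0.063], [-0.167, -0.183, -0.002], 0]
    - [[-0.012, 0.024, 0.066], [-0.165, -0.186, 0.01], 0]
    - [[-0.014, 0.03, 0.069], [-0.163, -0.189, 0.021], 0]

```text
time_s: 5.4
eef_pos: [0.4371, -0.358, 0.4119]
orientation: [0.052, 0.729, -1.092]
ft_force: [-1.3, -0.4, 0.7]
gripper_width: 0.0006
```

```bash
python3 -c "
from s3 import *
jplan(np.array([1.1,-.1,-1.1,2.2,1.8,.8,0]),7,10,.2)
q=ctrl.get_state()['joint_pos']
pre,a,b=ik(J(-.055,.014,.09),ori(np.radians(46))*E('x',np.pi),np.array([1.0,.16,-1.3,2.345,1.75,.2,-.15]))
print('alt direct')
track(q,[pre])
"
```

```text
t 5.4 q [ 1.394 -0.203 -1.11   2.177  1.012  0.734  0.255] F [-1.262 -0.429  0.683] eefJ [-0.286 -0.361  0.233]
[[-0.009, 0.024, 0.054], [-0.137, -0.139, 0.021], 0] P [ 0.455 -0.359  0.428] mm 24 5.6 sim [ 1.346 -0.14  -1.195  2.15   1.142  0.841  0.173]
[[-0.011, 0.028, 0.058], [-0.131, -0.147, 0.028], 0] P [ 0.475 -0.356  0.444] mm 26 5.7 sim [ 1.339 -0.132 -1.214  2.153  1.241  0.837  0.156]
[[-0.012, 0.031, 0.062], [-0.125, -0.154, 0.035], 0] P [ 0.497 -0.351  0.461] mm 28 5.8 sim [ 1.33  -0.124 -1.231  2.157  1.345  0.831  0.135]
[[-0.013, 0.035, 0.066], [-0.119, -0.161, 0.042], 0] P [ 0.52  -0.341  0.478] mm 30 5.9 sim [ 1.32  -0.116 -1.248  2.162  1.451  0.826  0.11 ]
[[-0.014, 0.039, 0.07], [-0.113, -0.168, 0.049], 0] P [ 0.544 -0.327  0.495] mm 32 6.0 sim [ 1.309 -0.107 -1.264  2.167  1.561  0.82   0.079]
[[-0.015, 0.042, 0.074], [-0.106, -0.174, 0.056], 0] P [ 0.568 -0.31   0.512] mm 34 6.1 sim [ 1.296 -0.099 -1.279  2.173  1.675  0.815  0.044]
[[-0.016, 0.045, 0.078], [-0.099, -0.18, 0.062], 0] P [ 0.592 -0.287  0.528] mm 36 6.1 sim [ 1.283 -0.09  -1.296  2.179  1.791  0.812  0.005]
alt direct
[ 0.503 -0.308  0.359] [-0.212 -0.325  0.18 ] xdir [ 0.447 -0.643 -0.622] sim [ 1.32  -0.09  -1.202  2.21   1.125  0.629  0.23 ]
[ 0.565 -0.205  0.315] [-0.132 -0.236  0.136] xdir [ 0.597 -0.428 -0.679] sim [ 1.233  0.001 -1.266  2.243  1.213  0.5    0.225]
[ 0.597 -0.08   0.284] [-0.077 -0.119  0.105] xdir [ 0.68  -0.161 -0.715] sim [ 1.173  0.068 -1.342  2.273  1.265  0.342  0.248]
[0.593 0.054 0.269] [-0.055  0.014  0.09 ] xdir [ 0.682  0.131 -0.719] sim [ 1.151  0.141 -1.462  2.298  1.305  0.19   0.283]
```

```bash
python3 -c "
from s3 import *
q=ctrl.get_state()['joint_pos']
pre,a,b=ik(J(-.06,.014,.09),ori(np.radians(47))*E('x',np.pi),np.array([1.0,.16,-1.3,2.3,1.9,.25,-.3]))
print('pre',pre,a,b)
qs=track(q,[pre],12,False)
simto(qs,[(J(-.019,.014,.054),47),(J(-.019,-.06,.038),47),(J(-.055,-.06,.08),47),(J(-.055,.04,.08),47),(J(-.019,.04,.044),47),(J(-.019,-.06,.038),47),(J(-.06,-.02,.08),47)])
jplan(pre,13,13,.2)
"
```

```text
pre [ 1.18   0.211 -1.54   2.289  1.306  0.279  0.298] 3.915488625385825e-06 7.796196531652356e-06
[-0.019  0.014  0.054] 47 0.0 0.0 [ 0.821  0.272 -1.163  2.298  1.729  0.278 -0.09 ]
[-0.019 -0.06   0.038] 47 0.0 0.0 [ 0.961  0.354 -1.141  2.286  1.879  0.22  -0.069]
[-0.055 -0.06   0.08 ] 47 0.0 0.0 [ 1.259  0.355 -1.495  2.266  1.372  0.29   0.426]
[-0.055  0.04   0.08 ] 47 0.0 0.0 [ 1.018  0.155 -1.408  2.312  1.4    0.25   0.136]
[-0.019  0.04   0.044] 47 0.0 0.0 [ 0.762  0.337 -1.203  2.315  1.805  0.396 -0.199]
[-0.019 -0.06   0.038] 47 0.0 0.0 [ 0.964  0.357 -1.147  2.285  1.874  0.224 -0.062]
[-0.06 -0.02  0.08] 47 0.0 0.0 [ 1.206  0.266 -1.498  2.298  1.401  0.263  0.289]
t 5.4 q [ 1.394 -0.203 -1.11   2.177  1.012  0.734  0.255] F [-1.262 -0.429  0.683] eefJ [-0.286 -0.361  0.233]
[[0.004, 0.087, -0.017], [-0.107, -0.003, 0.152], 0] P [ 0.463 -0.34   0.395] mm 36 5.3 sim [ 1.315 -0.111 -1.186  2.16   1.077  0.808  0.186]
[[0.003, 0.089, -0.016], [-0.105, -0.003, 0.155], 0] P [ 0.487 -0.318  0.379] mm 36 5.4 sim [ 1.293 -0.078 -1.207  2.171  1.104  0.77   0.189]
[[0.002, 0.
[... 850 characters left out ...]
0.096, -0.01], [-0.09, -0.01, 0.172], 0] P [ 0.592 -0.101  0.289] mm 38 5.6 sim [ 1.187  0.091 -1.37   2.247  1.22   0.438  0.271]
[[-0.001, 0.097, -0.009], [-0.088, -0.011, 0.173], 0] P [ 0.596 -0.063  0.281] mm 39 5.6 sim [ 1.184  0.112 -1.405  2.257  1.23   0.388  0.287]
[[-0.001, 0.097, -0.008], [-0.086, -0.013, 0.175], 0] P [ 0.597 -0.025  0.275] mm 39 5.6 sim [ 1.183  0.135 -1.443  2.267  1.239  0.34   0.304]
[[-0.001, 0.098, -0.006], [-0.084, -0.014, 0.176], 0] P [0.594 0.014 0.271] mm 39 5.6 sim [ 1.182  0.159 -1.483  2.277  1.249  0.295  0.321]
[[-0.002, 0.099, -0.005], [-0.082, -0.016, 0.177], 0] P [0.588 0.053 0.269] mm 40 5.6 sim [ 1.181  0.186 -1.525  2.288  1.26   0.252  0.338]
```

move_arm:
  motion:
    - [[0.004, 0.087, -0.017], [-0.107, -0.003, 0.152], 0]
    - [[0.003, 0.089, -0.016], [-0.105, -0.003, 0.155], 0]
    - [[0.002, 0.09, -0.015], [-0.103, -0.004, 0.158], 0]
    - [[0.002, 0.091, -0.015], [-0.101, -0.004, 0.161], 0]
    - [[0.001, 0.092, -0.014], [-0.098, -0.005, 0.163], 0]

```text
time_s: 5.9
eef_pos: [0.5516, -0.2337, 0.3358]
orientation: [-0.04, 0.802, -0.604]
ft_force: [0.1, -0.1, -0.7]
gripper_width: 0.0005
```

```bash
python3 -c "
from s3 import *
pre,a,b=ik(J(-.065,.014,.095),ori(np.radians(47))*E('x',np.pi),np.array([1.18,.2,-1.52,2.29,1.3,.26,.3]))
print(pre,a,b)
jplan(pre,8,13,.2)
"
```

```text
[ 1.244  0.117 -1.54   2.276  0.983  0.19   0.598] 0.0006666850543224721 0.0010706476687847345
t 5.9 q [ 1.305 -0.049 -1.202  2.214  1.121  0.502  0.337] F [ 0.051 -0.1   -0.659] eefJ [-0.15  -0.261  0.157]
[[0.0, 0.095, -0.018], [-0.094, 0.007, 0.171], 0] P [ 0.565 -0.201  0.321] mm 38 5.6 sim [ 1.168  0.007 -1.231  2.218  1.156  0.563  0.261]
[[-0.0, 0.094, -0.015], [-0.091, 0.003, 0.171], 0] P [ 0.577 -0.167  0.308] mm 38 5.5 sim [ 1.167  0.025 -1.265  2.226  1.148  0.51   0.293]
[[-0.001, 0.094, -0.013], [-0.089, -0.002, 0.171], 0] P [ 0.585 -0.131  0.297] mm 38 5.5 sim [ 1.173  0.044 -1.305  2.234  1.139  0.458  0.326]
[[-0.002, 0.094, -0.011], [-0.087, -0.006, 0.17], 0] P [ 0.59  -0.095  0.288] mm 38 5.5 sim [ 1.184  0.063 -1.353  2.242  1.132  0.408  0.357]
[[-0.002, 0.093, -0.009], [-0.085, -0.011, 0.17], 0] P [ 0.593 -0.058  0.282] mm 38 5.4 sim [ 1.198  0.086 -1.406  2.251  1.129  0.362  0.385]
[[-0.003, 0.093, -0.007], [-0.083, -0.016, 0.169], 0] P [ 0.593 -0.021  0.277] mm 37 5.4 sim [ 1.213  0.111 -1.461  2.26   1.132  0.319  0.408]
[[-0.004, 0.093, -0.004], [-0.081, -0.02, 0.168], 0] P [0.59  0.016 0.274] mm 37 5.4 sim [ 1.226  0.138 -1.516  2.269  1.139  0.278  0.427]
[[-0.005, 0.093, -0.002], [-0.079, -0.025, 0.167], 0] P [0.584 0.053 0.274] mm 37 5.3 sim [ 1.244  0.117 -1.54   2.276  0.984  0.19   0.598]
```

move_arm:
  motion:
    - [[0, 0.095, -0.018], [-0.094, 0.007, 0.171], 0]
    - [[0, 0.094, -0.015], [-0.091, 0.003, 0.171], 0]
    - [[-0.001, 0.094, -0.013], [-0.089, -0.002, 0.171], 0]
    - [[-0.002, 0.094, -0.011], [-0.087, -0.006, 0.17], 0]
    - [[-0.002, 0.093, -0.009], [-0.085, -0.011, 0.17], 0]

```text
time_s: 6.4
eef_pos: [0.5936, -0.05, 0.2806]
orientation: [-0.074, 0.839, -0.089]
ft_force: [0.3, 0.3, -0.8]
gripper_width: 0.0004
```

```bash
python3 -c "
from s3 import *
pre,a,b=ik(J(-.06,.014,.09),ori(np.radians(47))*E('x',np.pi),np.array([1.18,.2,-1.52,2.29,1.3,.26,.3]))
print(pre,a,b)
jplan(pre,3,13,.2)
snap('wrist','w1.png'); i=ctrl.camera_info('wrist'); V=np.array(i['view'])
for k in range(2):
  if k: snap('wrist')
  for n in ('spoke_mid','hub','valve_mid'): print(n,[(round(x['conf'],2),toJ(w('wrist',x['position']))) for x in ctrl.landmark_of(n,'wrist')[:3]])
  snap('top')
  for n in ('spoke_mid','hub'): print(n,[(round(x['conf'],2),toJ(w('top',x['position']))) for x in ctrl.landmark_of(n,'top')[:3]])
"
```

```text
[ 1.18   0.204 -1.536  2.288  1.293  0.271  0.309] 3.300285002265364e-08 1.1271438170957158e-07
t 6.4 q [ 1.263  0.034 -1.297  2.259  0.842  0.209  0.767] F [ 0.251  0.334 -0.781] eefJ [-0.074 -0.088  0.102]
[[0.01, 0.086, -0.013], [-0.079, 0.004, 0.153], 0] P [ 0.594 -0.016  0.271] mm 35 4.9 sim [ 1.062  0.026 -1.244  2.271  0.872  0.224  0.659]
[[0.002, 0.087, -0.004], [-0.075, -0.02, 0.155], 0] P [0.592 0.018 0.267] mm 35 5.0 sim [ 1.103  0.058 -1.329  2.276  0.88   0.19   0.675]
[[-0.006, 0.088, 0.006], [-0.068, -0.043, 0.162], 0] P [0.588 0.053 0.269] mm 36 5.2 sim [ 1.179  0.128 -1.481  2.284  1.098  0.19   0.487]
spoke_mid []
hub [(0.98, array([ 0.004, -0.002, -0.001]))]
valve_mid []
spoke_mid [(0.57, array([-0.021,  0.051, -0.031]))]
hub [(0.73, array([ 0.002,  0.002, -0.002]))]
spoke_mid [(0.24, array([ 0.   , -0.   , -0.178]))]
hub [(0.73, array([ 0.005, -0.001,  0.002]))]
valve_mid []
spoke_mid [(0.93, array([-0.021,  0.053, -0.028])), (0.27, array([-0.085,  0.31 , -0.173]))]
hub [(0.94, array([ 0.001,  0.002, -0.001]))]
```

View pics/w1.png

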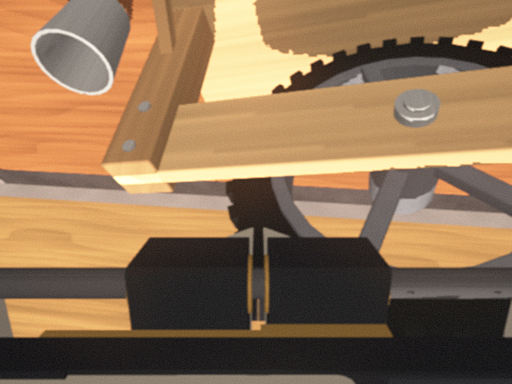

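```bash
python3 -c "
from h import *
s=ctrl.get_state();i=ctrl.camera_info('wrist');V=np.array(i['view']);f=192/np.tan(np.radians(i['vfov']/2))
q=R.from_rotvec(s['orientation']);p=s['eef_pos']
print('cam in tool',q.inv().apply(np.linalg.inv(V)[:3,3]-p), s['time_s'])
for t in ([0,0,0],[0,.019,0],[0,-.019,0],[0,0,.0095],[0,0,-.0095],[-.019,.019,0],[-.019,-.019,.0095],[-.019,-.019,-.0095],[-.047,.019,-.0095],[-.047,-.019,-.0095]):
  c=V@np.r_[p+q.apply(t),1]; print(t,i['cx']+f*c[0]/-c[2],i['cy']-f*c[1]/-c[2],-c[2])
"
```

```text
cam in tool [-0.157 -0.    -0.073] 7.1
[0, 0, 0] 258.5342239284693 247.28727143041348 0.17103583999548388
[0, 0.019, 0] 295.9101854341344 247.2735816392274 0.17103976917312128
[0, -0.019, 0] 221.15654511997556 247.3009618506003 0.17103191081784666
[0, 0, 0.0095] 258.52887195823723 264.1857002026003 0.1736375029193972
[0, 0, -0.0095] 258.53974123358495 229.86681065292495 0.16843417707157063
[-0.019, 0.019, 0] 300.4746757428337 265.16847886171854 0.15276614378889866
[-0.019, -0.019, 0.0095] 217.47216169911113 283.7865567238968 0.15535994835753733
[-0.019, -0.019, -0.0095] 216.06162994413788 245.96948158579812 0.15015662250971082
[-0.047, 0.019, -0.0095] 310.7036206929927 278.33749514467314 0.12323492766718364
[-0.047, -0.019, -0.0095] 206.95091633313172 278.37747825200273 0.12322706931190905
```

```bash
python3 -c "
from h import *
s=ctrl.get_state();p=s['eef_pos'];q=R.from_rotvec(s['orientation'])
def px(c,P):
  i=ctrl.camera_info(c);V=np.array(i['view']);f=192/np.tan(np.radians(i['vfov']/2));a=V@np.r_[P,1];return i['cx']+f*a[0]/-a[2],i['cy']-f*a[1]/-a[2]
ims=[]
for c in('side','top'):
  im=snap(c); u,v=px(c,p+q.apply([-.04,0,0])); u,v=int(u),int(v); x0,y0=max(0,u-40),max(0,v-40)
  cr=cv2.resize(im[y0:y0+80,x0:x0+80],(400,400),interpolation=cv2.INTER_CUBIC)
  for t in ([0,0,0],[-.019,0,0],[-.066,0,0],[-.066,0,.0375],[-.066,0,-.0375],[0,.019,0],[0,-.019,0]):
    a=px(c,p+q.apply(t)); cv2.circle(cr,(int((a[0]-x0)*5),int((a[1]-y0)*5)),2,(255,0,0),-1)
  ims.append(cr)
cv2.imwrite('pics/c.png',cv2.cvtColor(np.hstack(ims),cv2.COLOR_RGB2BGR))
"
```

```text
(no output)
```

View pics/c.png

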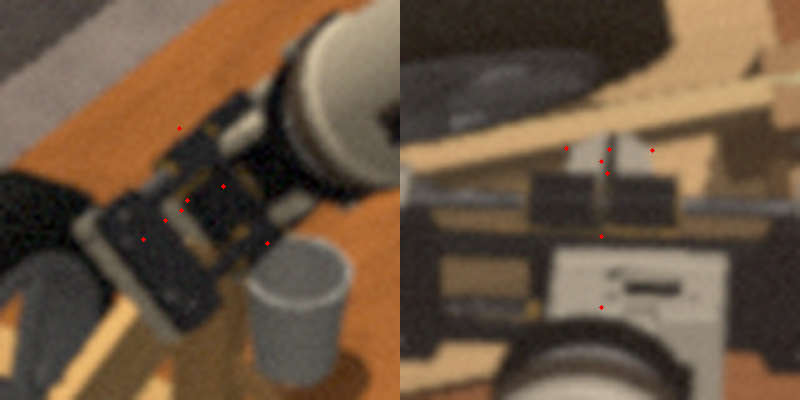

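```bash
python3 -c "
from s3 import *
q=ctrl.get_state()['joint_pos']
for al in (47,49):
  print('A');simto(q,[(J(-.055,.014,.085),al),(J(-.019,.014,.054),al),(J(-.019,-.06,.038),al),(J(-.055,-.06,.08),al),(J(-.055,.04,.08),al),(J(-.019,.04,.044),al),(J(-.019,-.06,.038),al)],5)
  print('B');simto(q,[(J(-.05,-.05,.09),al),(J(-.05,.014,.085),al),(J(-.019,.014,.054),al),(J(-.019,-.06,.038),al)],5)
"
```

```text
A
[-0.055  0.014  0.085] 47 0.0 0.0 [ 1.111  0.138 -1.416  2.292  1.202  0.19   0.386]
[-0.019  0.014  0.054] 47 0.0 0.0 [ 0.827  0.278 -1.172  2.297  1.727  0.285 -0.087]
[-0.019 -0.06   0.038] 47 0.0 0.0 [ 0.965  0.359 -1.149  2.285  1.872  0.226 -0.06 ]
[-0.055 -0.06   0.08 ] 47 0.0 0.0 [ 1.26   0.363 -1.501  2.266  1.382  0.298  0.418]
[-0.055  0.04   0.08 ] 47 0.0 0.0 [ 1.022  0.167 -1.42   2.312  1.416  0.264  0.123]
[-0.019  0.04   0.044] 47 0.0 0.0 [ 0.772  0.352 -1.224  2.313  1.8    0.414 -0.189]
[-0.019 -0.06   0.038] 47 0.0 0.0 [ 0.974  0.371 -1.166  2.283  1.857  0.24  -0.041]
B
[-0.05 -0.05  0.09] 47 0.0 0.0 [ 1.242  0.232 -1.424  2.24   0.994  0.19   0.751]
[-0.05   0.014  0.085] 47 0.0 0.0 [ 1.075  0.141 -1.378  2.285  1.198  0.19   0.392]
[-0.019  0.014  0.054] 47 0.0 0.0 [ 0.822  0.272 -1.163  2.298  1.729  0.278 -0.09 ]
[-0.019 -0.06   0.038] 47 0.0 0.0 [ 0.962  0.355 -1.143  2.285  1.877  0.221 -0.067]
A
[-0.055  0.014  0.085] 49 0.0 0.0 [ 1.078  0.121 -1.362  2.255  0.828  0.205  0.761]
[-0.019  0.014  0.054] 49 0.0 0.0 [ 0.727  0.2   -1.016  2.269  1.37   0.19   0.249]
[-0.019 -0.06   0.038] 49 0.0 0.0 [ 0.933  0.326 -1.102  2.25   1.52   0.19   0.276]
[-0.055 -0.06   0.08 ] 49 0.0 0.0 [ 1.246  0.387 -1.51   2.232  1.236  0.352  0.567]
[-0.055  0.04   0.08 ] 49 0.0 0.0 [ 1.019  0.193 -1.431  2.276  1.222  0.307  0.326]
[-0.019  0.04   0.044] 49 0.0 0.0 [ 0.718  0.282 -1.124  2.286  1.61   0.32  -0.021]
[-0.019 -0.06   0.038] 49 0.0 0.0 [ 0.941  0.334 -1.117  2.249  1.528  0.201  0.27 ]
B
[-0.05 -0.05  0.09] 49 0.0 0.0 [ 1.225  0.251 -1.423  2.207  0.861  0.25   0.887]
[-0.05   0.014  0.085] 49 0.0 0.0 [ 1.04   0.125 -1.325  2.249  0.832  0.206  0.76 ]
[-0.019  0.014  0.054] 49 0.0 0.0 [ 0.727  0.2   -1.016  2.269  1.37   0.19   0.249]
[-0.019 -0.06   0.038] 49 0.0 0.0 [ 0.933  0.326 -1.102  2.25   1.52   0.19   0.276]
```

```bash
cat >> h.py <<'E'
Q47=ori(np.radians(47))*R.from_euler('x',np.pi)
E
python3 -c "
from h import *
p,q=plan(J(-.055,.014,.085),Q47,8,.028,.09)
plan(J(-.019,.014,.054),Q47,8,.012,.1,p,q)"
```

```text
[[np.float64(0.0), np.float64(0.07), np.float64(-0.005)], [np.float64(-0.076), np.float64(-0.02), np.float64(0.162)], 0]
[[np.float64(0.006), np.float64(0.07), np.float64(-0.003)], [np.float64(-0.076), np.float64(-0.02), np.float64(0.162)], 0]
[[np.float64(0.011), np.float64(0.069), np.float64(-0.0)], [np.float64(-0.072), np.float64(-0.019), np.float64(0.155)], 0]
[[np.float64(0.014), np.float64(0.057), np.float64(0.002)], [np.float64(0.0), np.float64(0.0), np.float64(0.0)], 0]
end [0.593 0.054 0.264] [-0.055  0.014  0.085]
[[np.float64(0.03), np.float64(-0.0), np.float64(0.003)], [np.float64(-0.0), np.float64(-0.0), np.float64(0.0)], 0]
[[np.float64(0.03), np.float64(0.0), np.float64(0.003)], [np.float64(-0.0), np.float64(-0.0), np.float64(0.0)], 0]
[[np.float64(0.03), np.float64(0.0), np.float64(0.003)], [np.float64(-0.0), np.float64(-0.0), np.float64(0.0)], 0]
[[np.float64(0.029), np.float64(0.0), np.float64(0.003)], [np.float64(-0.0), np.float64(-0.0), np.float64(0.0)], 0]
end [0.629 0.061 0.233] [-0.019  0.014  0.054]
```

move_arm:
  motion:
    - [[0, 0.07, -0.005], [-0.076, -0.02, 0.162], 0]
    - [[0.006, 0.07, -0.003], [-0.076, -0.02, 0.162], 0]
    - [[0.011, 0.069, 0], [-0.072, -0.019, 0.155], 0]
    - [[0.014, 0.057, 0.002], [0, 0, 0], 0]
    - [[0, 0, 0], [0, 0, 0], 0]

```text
time_s: 7.7
eef_pos: [0.595, 0.045, 0.2612]
orientation: [-0.067, 0.821, 0.168]
ft_force: [-0.1, 0.0, 1.1]
gripper_width: 0.0001
```

```bash
python3 -c "
from kin import *
s=ctrl.get_state();print(s['joint_pos'],toJ(s['eef_pos']))
snap('wrist','w2.png')
plan(J(-.019,.014,.054),Q47,8,.012,.1)"
```

```text
[ 1.304  0.251 -1.479  2.282  1.179  0.191  0.569] [-0.055  0.005  0.082]
[[np.float64(0.029), np.float64(0.008), np.float64(0.005)], [np.float64(-0.03), np.float64(-0.008), np.float64(0.019)], 0]
[[np.float64(0.029), np.float64(0.008), np.float64(0.005)], [np.float64(0.0), np.float64(-0.0), np.float64(0.0)], 0]
[[np.float64(0.029), np.float64(0.008), np.float64(0.005)], [np.float64(-0.0), np.float64(-0.0), np.float64(-0.0)], 0]
[[np.float64(0.027), np.float64(0.007), np.float64(0.005)], [np.float64(-0.0), np.float64(-0.0), np.float64(-0.0)], 0]
end [0.629 0.061 0.233] [-0.019  0.014  0.054]
```

View pics/w2.png

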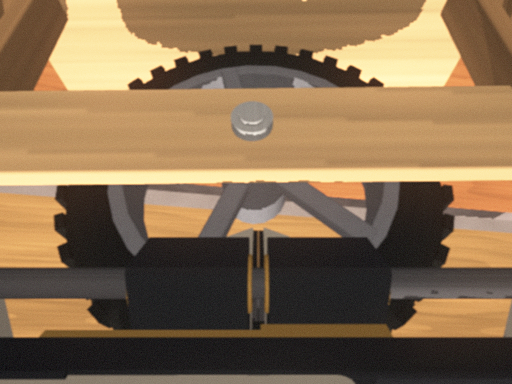

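move_arm:
  motion:
    - [[0.029, 0.008, 0.005], [-0.03, -0.008, 0.019], 0]
    - [[0.029, 0.008, 0.005], [0, 0, 0], 0]
    - [[0.029, 0.008, 0.005], [0, 0, 0], 0]
    - [[0.027, 0.007, 0.005], [0, 0, 0], 0]
    - [[0, 0, 0], [0, 0, 0], 0]

```text
time_s: 8.25
eef_pos: [0.6314, 0.0549, 0.2327]
orientation: [-0.081, 0.817, 0.169]
ft_force: [0.4, 1.2, 0.5]
gripper_width: 0.0
```

```bash
cat > nx.py <<'E'
from kin import *
import sys
def st():
    s=ctrl.get_state();M=R.from_rotvec(s['orientation']).as_matrix()
    print('t',round(s['time_s'],2),'q',s['joint_pos'],'J',toJ(s['eef_pos'])*1e3,'F',s['ft_force']@np.c_[U,L,Z],'oerr',np.degrees((R.from_rotvec(s['orientation']).inv()*Q47).as_rotvec()))
def wheel(cams=('top','side')):
    for c in cams:
        snap(c)
        for x in ctrl.landmark_of('spoke_mid',c)[:2]:
            j=toJ(w(c,x['position'])); print(c,round(x['conf'],2),j*1e3,'stem',np.degrees(np.arctan2(-j[1],j[2]))-36)
E
python3 -c "
from nx import *
st(); plan(J(-.019,-.045,.038),Q47,8,.012,.1)"
```

```text
t 8.25 q [ 0.955  0.338 -1.18   2.238  1.608  0.246  0.166] J [-17.515   7.329  53.66 ] F [0.67  1.131 0.55 ] oerr [-0.088  0.004  0.596]
[[np.float64(0.006), np.float64(-0.029), np.float64(-0.006)], [np.float64(-0.003), np.float64(0.0), np.float64(0.021)], 0]
[[np.float64(0.006), np.float64(-0.029), np.float64(-0.006)], [np.float64(-0.0), np.float64(0.0), np.float64(-0.0)], 0]
[[np.float64(0.006), np.float64(-0.029), np.float64(-0.006)], [np.float64(-0.0), np.float64(-0.0), np.float64(-0.0)], 0]
[[np.float64(0.006), np.float64(-0.029), np.float64(-0.006)], [np.float64(-0.0), np.float64(-0.0), np.float64(-0.0)], 0]
[[np.float64(0.003), np.float64(-0.016), np.float64(-0.004)], [np.float64(-0.0), np.float64(-0.0), np.float64(-0.0)], 0]
end [0.64  0.003 0.217] [-0.019 -0.045  0.038]
```

move_arm:
  motion:
    - [[0.006, -0.021, -0.006], [0, 0, 0.015], 0]
    - [[0.006, -0.021, -0.006], [0, 0, 0], 0]
    - [[0.006, -0.021, -0.006], [0, 0, 0], 0]
    - [[0.006, -0.021, -0.006], [0, 0, 0], 0]
    - [[0.006, -0.021, -0.006], [0, 0, 0], 0]

```text
time_s: 8.75
eef_pos: [0.6377, 0.0168, 0.2172]
orientation: [-0.079, 0.814, 0.19]
ft_force: [0.2, 4.4, 0.8]
gripper_width: 0.0005
```

```bash
python3 -c "
from nx import *
st(); wheel()"
```

```text
t 8.75 q [ 1.055  0.427 -1.195  2.234  1.709  0.224  0.197] J [-18.554 -31.29   38.188] F [0.992 4.308 0.78 ] oerr [ 0.3    0.203 -0.508]
top 0.74 [-20.252  58.239   8.083] stem -118.09799387573277
```

move_arm:
  motion:
    - [[0.004, -0.016, -0.003], [0, 0, 0], 0]
    - [[0, 0, 0], [0, 0, 0], 0]
    - [[0, 0.02, 0], [0, 0, 0], 0]
    - [[-0.03, 0.01, 0], [0, 0, 0], 0]
    - [[-0.06, 0, 0], [0, 0, 0], 0]

```text
time_s: 9.45
eef_pos: [0.6129, 0.0145, 0.2404]
orientation: [-0.079, 0.817, 0.181]
ft_force: [-1.3, -0.3, 0.4]
gripper_width: 0.0004
```

```bash
python3 -c "
from nx import *
st(); wheel(('top','top')); plan(J(-.055,.040,.08),Q47,5,.03,.1)"
```

```text
t 9.45 q [ 1.226  0.366 -1.357  2.265  1.445  0.21   0.43 ] J [-43.351 -28.816  61.366] F [-1.328  0.     0.401] oerr [ 0.098  0.029 -0.089]
top 0.81 [-20.953  55.925  15.259] stem -110.73886017120603
top 0.89 [-20.253  58.299  14.005] stem -112.4919141467419
[[np.float64(-0.022), np.float64(0.072), np.float64(0.004)], [np.float64(-0.001), np.float64(0.004), np.float64(0.006)], 0]
[[np.float64(-0.021), np.float64(0.072), np.float64(0.004)], [np.float64(-0.0), np.float64(-0.0), np.float64(-0.0)], 0]
[[np.float64(-0.011), np.float64(0.036), np.float64(0.002)], [np.float64(-0.0), np.float64(-0.0), np.float64(-0.0)], 0]
end [0.588 0.08  0.259] [-0.055  0.04   0.08 ]
```

move_arm:
  motion:
    - [[-0.025, 0.06, 0.002], [0, 0, 0], 0]
    - [[-0.02, 0.065, 0.002], [0, 0, 0], 0]
    - [[-0.006, 0.035, 0], [0, 0, 0], 0]
    - [[0, 0, 0], [0, 0, 0], 0]

```text
time_s: 10.05
eef_pos: [0.5902, 0.0743, 0.2565]
orientation: [-0.079, 0.814, 0.177]
ft_force: [0.9, 0.2, -0.2]
gripper_width: 0.0007
```

```bash
python3 -c "
from nx import *
st(); plan(J(-.019,.036,.044),Q47,8,.013,.1)"
```

```text
t 10.05 q [ 1.208  0.236 -1.455  2.298  1.375  0.214  0.324] J [-54.321  34.209  77.547] F [ 0.921 -0.021 -0.186] oerr [0.001 0.181 0.17 ]
[[np.float64(0.032), np.float64(0.001), np.float64(0.002)], [np.float64(0.0), np.float64(0.006), np.float64(0.006)], 0]
[[np.float64(0.032), np.float64(0.001), np.float64(0.002)], [np.float64(-0.0), np.float64(-0.0), np.float64(-0.0)], 0]
[[np.float64(0.032), np.float64(0.001), np.float64(0.002)], [np.float64(-0.0), np.float64(-0.0), np.float64(-0.0)], 0]
[[np.float64(0.024), np.float64(0.001), np.float64(0.001)], [np.float64(-0.0), np.float64(-0.0), np.float64(-0.0)], 0]
end [0.625 0.083 0.223] [-0.019  0.036  0.044]
```

move_arm:
  motion:
    - [[0.032, 0.004, 0.002], [0, 0.006, 0.006], 0]
    - [[0.032, 0.004, 0.002], [0, 0, 0], 0]
    - [[0.032, 0.004, 0.002], [0, 0, 0], 0]
    - [[0.022, 0.002, 0.001], [0, 0, 0], 0]
    - [[0, 0, 0], [0, 0, 0], 0]

```text
time_s: 10.55
eef_pos: [0.6272, 0.0821, 0.2202]
orientation: [-0.081, 0.817, 0.174]
ft_force: [0.3, -0.1, -0.6]
gripper_width: 0.0002
```

```bash
python3 -c "
from nx import *
st(); plan(J(-.019,-.036,.036),Q47,10,.0085,.1)"
```

```text
t 10.55 q [ 0.903  0.397 -1.217  2.253  1.735  0.344  0.02 ] J [-16.521  34.799  41.221] F [ 0.298 -0.118 -0.634] oerr [0.032 0.011 0.361]
[[np.float64(0.001), np.float64(-0.021), np.float64(-0.002)], [np.float64(0.001), np.float64(0.0), np.float64(0.013)], 0]
[[np.float64(0.001), np.float64(-0.021), np.float64(-0.002)], [np.float64(-0.0), np.float64(-0.0), np.float64(-0.0)], 0]
[[np.float64(0.001), np.float64(-0.021), np.float64(-0.002)], [np.float64(-0.0), np.float64(-0.0), np.float64(-0.0)], 0]
[[np.float64(0.001), np.float64(-0.021), np.float64(-0.002)], [np.float64(-0.0), np.float64(-0.0), np.float64(-0.0)], 0]
[[np.float64(0.001), np.float64(-0.021), np.float64(-0.002)], [np.float64(-0.0), np.float64(-0.0), np.float64(-0.0)], 0]
[[np.float64(0.001), np.float64(-0.021), np.float64(-0.002)], [np.float64(-0.0), np.float64(-0.0), np.float64(-0.0)], 0]
[[np.float64(0.001), np.float64(-0.021), np.float64(-0.002)], [np.float64(-0.0), np.float64(-0.0), np.float64(-0.0)], 0]
[[np.float64(0.001), np.float64(-0.021), np.float64(-0.002)], [np.float64(-0.0), np.float64(-0.0), np.float64(-0.0)], 0]
[[np.float64(0.0), np.float64(-0.008), np.float64(-0.001)], [np.float64(-0.0), np.float64(-0.0), np.float64(-0.0)], 0]
end [0.638 0.012 0.215] [-0.019 -0.036  0.036]
```

move_arm:
  motion:
    - [[0.001, -0.021, -0.002], [0, 0, 0.012], 0]
    - [[0.001, -0.021, -0.002], [0, 0, 0], 0]
    - [[0.001, -0.021, -0.002], [0, 0, 0], 0]
    - [[0.001, -0.021, -0.002], [0, 0, 0], 0]
    - [[0.001, -0.021, -0.002], [0, 0, 0], 0]

```text
time_s: 11.05
eef_pos: [0.6329, 0.0491, 0.2171]
orientation: [-0.08, 0.815, 0.203]
ft_force: [-1.4, 4.2, -0.5]
gripper_width: 0.0003
```

```bash
python3 -c "
from nx import *
st(); plan(J(-.019,-.036,.036),Q47,10,.0085,.1)"
```

```text
t 11.05 q [ 0.997  0.419 -1.206  2.245  1.746  0.258  0.111] J [-17.19    1.338  38.077] F [-0.576  4.342 -0.532] oerr [ 0.642  0.185 -1.162]
[[np.float64(-0.0), np.float64(-0.021), np.float64(-0.002)], [np.float64(0.022), np.float64(0.006), np.float64(-0.041)], 0]
[[np.float64(0.0), np.float64(-0.021), np.float64(-0.002)], [np.float64(-0.0), np.float64(-0.0), np.float64(-0.0)], 0]
[[np.float64(0.0), np.float64(-0.021), np.float64(-0.002)], [np.float64(0.0), np.float64(0.0), np.float64(-0.0)], 0]
[[np.float64(0.0), np.float64(-0.021), np.float64(-0.002)], [np.float64(-0.0), np.float64(0.0), np.float64(-0.0)], 0]
[[np.float64(0.0), np.float64(-0.009), np.float64(-0.001)], [np.float64(-0.0), np.float64(0.0), np.float64(-0.0)], 0]
end [0.638 0.012 0.215] [-0.019 -0.036  0.036]
```

move_arm:
  motion:
    - [[0, -0.021, -0.002], [0.022, 0.006, -0.041], 0]
    - [[0, -0.021, -0.002], [0, 0, 0], 0]
    - [[0, -0.021, -0.002], [0, 0, 0], 0]
    - [[0, -0.021, -0.002], [0, 0, 0], 0]
    - [[0, -0.015, -0.001], [0, 0, 0], 0]

```text
time_s: 11.55
eef_pos: [0.6363, 0.0086, 0.214]
orientation: [-0.078, 0.818, 0.183]
ft_force: [-1.9, 0.7, 0.7]
gripper_width: 0.0006
```

```bash
python3 -c "
from nx import *
st(); wheel(('top','side','top'))"
```

```text
t 11.55 q [ 1.075  0.441 -1.206  2.236  1.707  0.234  0.214] J [-21.445 -39.036  34.984] F [-1.728  1.053  0.733] oerr [ 0.101 -0.037 -0.194]
top 0.67 [-19.952   8.732  56.671] stem -44.75898832017688
top 0.16 [ 4.541 -1.31   2.231] stem -5.570687806742399
side 0.86 [-25.825  13.389  58.344] stem -48.92503811539795
top 0.62 [-18.032   7.025  61.117] stem -42.55699366352401
```

move_arm:
  motion:
    - [[0.003, -0.012, 0], [0, 0, 0], 0]
    - [[0, 0, 0], [0, 0, 0], 0]
    - [[0, 0.02, 0], [0, 0, 0], 0]
    - [[-0.03, 0.01, 0], [0, 0, 0], 0]
    - [[-0.06, 0, 0], [0, 0, 0], 0]

```text
time_s: 12.35
eef_pos: [0.6119, 0.0144, 0.2393]
orientation: [-0.078, 0.819, 0.186]
ft_force: [-1.7, -0.7, -0.3]
gripper_width: 0.0006
```

```bash
python3 -c "
from nx import *
st(); wheel(('top','side','top')); plan(J(-.055,.043,.08),Q47,5,.03,.1); snap('wrist','w3.png')"
```

```text
t 12.35 q [ 1.235  0.376 -1.366  2.266  1.439  0.214  0.445] J [-44.339 -28.731  60.274] F [-1.857 -0.391 -0.276] oerr [ 0.171 -0.065 -0.369]
side 0.79 [-25.575   9.433  59.503] stem -45.00797134443181
top 0.81 [-21.625   4.501  61.142] stem -40.21066525459108
[[np.float64(-0.021), np.float64(0.072), np.float64(0.006)], [np.float64(0.004), np.float64(-0.001), np.float64(-0.008)], 0]
[[np.float64(-0.021), np.float64(0.072), np.float64(0.005)], [np.float64(-0.0), np.float64(0.0), np.float64(-0.0)], 0]
[[np.float64(-0.012), np.float64(0.041), np.float64(0.003)], [np.float64(-0.0), np.float64(-0.0), np.float64(0.0)], 0]
end [0.588 0.083 0.259] [-0.055  0.043  0.08 ]
```

move_arm:
  motion:
    - [[-0.025, 0.065, 0.002], [0, 0, 0], 0]
    - [[-0.02, 0.07, 0.003], [0, 0, 0], 0]
    - [[-0.006, 0.045, 0], [0, 0, 0], 0]
    - [[0, 0.005, 0], [0, 0, 0], 0]

```text
time_s: 13.1
eef_pos: [0.5865, 0.0869, 0.2555]
orientation: [-0.076, 0.818, 0.188]
ft_force: [0.5, -0.3, 0.2]
gripper_width: 0.0001
```

```bash
python3 -c "
from nx import *
st(); plan(J(-.019,.040,.044),Q47,8,.013,.1)"
```

```text
t 13.1 q [ 1.189  0.234 -1.46   2.301  1.371  0.218  0.31 ] J [-55.551  47.288  76.511] F [ 0.407 -0.396  0.18 ] oerr [ 0.076 -0.    -0.486]
[[np.float64(0.032), np.float64(-0.005), np.float64(0.003)], [np.float64(0.003), np.float64(-0.0), np.float64(-0.017)], 0]
[[np.float64(0.032), np.float64(-0.005), np.float64(0.003)], [np.float64(-0.0), np.float64(-0.0), np.float64(-0.0)], 0]
[[np.float64(0.032), np.float64(-0.005), np.float64(0.003)], [np.float64(0.0), np.float64(-0.0), np.float64(0.0)], 0]
[[np.float64(0.026), np.float64(-0.004), np.float64(0.002)], [np.float64(-0.0), np.float64(0.0), np.float64(-0.0)], 0]
end [0.624 0.087 0.223] [-0.019  0.04   0.044]
```

move_arm:
  motion:
    - [[0.032, -0.003, 0.003], [0, 0, -0.015], 0]
    - [[0.032, -0.003, 0.003], [0, 0, 0], 0]
    - [[0.032, -0.003, 0.003], [0, 0, 0], 0]
    - [[0.02, -0.002, 0.002], [0, 0, 0], 0]
    - [[0, 0, 0], [0, 0, 0], 0]

```text
time_s: 13.6
eef_pos: [0.6253, 0.0855, 0.2212]
orientation: [-0.081, 0.818, 0.176]
ft_force: [-0.6, 0.4, 0.7]
gripper_width: 0.0001
```

```bash
python3 -c "
from nx import *
st(); plan(J(-.019,-.02,.038),Q47,10,.0085,.1)"
```

```text
t 13.6 q [ 0.897  0.387 -1.214  2.255  1.725  0.338  0.022] J [-17.793  38.517  42.197] F [-0.557  0.539  0.667] oerr [ 0.109 -0.049  0.233]
[[np.float64(0.001), np.float64(-0.021), np.float64(-0.001)], [np.float64(0.004), np.float64(-0.002), np.float64(0.008)], 0]
[[np.float64(0.001), np.float64(-0.021), np.float64(-0.001)], [np.float64(0.0), np.float64(0.0), np.float64(-0.0)], 0]
[[np.float64(0.001), np.float64(-0.021), np.float64(-0.001)], [np.float64(-0.0), np.float64(0.0), np.float64(-0.0)], 0]
[[np.float64(0.001), np.float64(-0.021), np.float64(-0.001)], [np.float64(-0.0), np.float64(0.0), np.float64(-0.0)], 0]
[[np.float64(0.001), np.float64(-0.021), np.float64(-0.001)], [np.float64(-0.0), np.float64(0.0), np.float64(-0.0)], 0]
[[np.float64(0.001), np.float64(-0.021), np.float64(-0.001)], [np.float64(-0.0), np.float64(0.0), np.float64(-0.0)], 0]
[[np.float64(0.001), np.float64(-0.019), np.float64(-0.001)], [np.float64(-0.0), np.float64(0.0), np.float64(-0.0)], 0]
end [0.635 0.028 0.217] [-0.019 -0.02   0.038]
```

move_arm:
  motion:
    - [[0.001, -0.019, -0.002], [0, 0, 0.01], 0]
    - [[0.001, -0.019, -0.002], [0, 0, 0], 0]
    - [[0.001, -0.018, -0.002], [0, 0, 0], 0]
    - [[0.001, -0.015, -0.002], [0, 0, 0], 0]
    - [[0, 0, 0], [0, 0, 0], 0]

```text
time_s: 14.1
eef_pos: [0.6298, 0.0585, 0.2187]
orientation: [-0.08, 0.817, 0.189]
ft_force: [0.9, -0.6, -0.1]
gripper_width: 0.0004
```

```bash
python3 -c "
from nx import *
st(); wheel(('top','side','top','side'))
for n in ('valve_mid','hub'):
  for c in ('top','side'): print(n,c,[(round(x['conf'],2),toJ(w(c,x['position']))) for x in ctrl.landmark_of(n,c)[:2]])
f=[]
for c,(a,b,d,e) in (('top',(80,240,130,330)),('side',(100,260,130,330))): f.append(cv2.resize(snap(c)[a:b,d:e],(400,320),interpolation=cv2.INTER_CUBIC))
cv2.imwrite('pics/d.png',cv2.cvtColor(np.hstack(f),cv2.COLOR_RGB2BGR))"
```

```text
t 14.1 q [ 0.966  0.4   -1.204  2.251  1.741  0.279  0.075] J [-18.407  11.182  39.71 ] F [ 0.734 -0.706 -0.114] oerr [ 0.339  0.062 -0.455]
top 0.83 [-21.034 -15.967  56.866] stem -20.316620929480653
side 0.66 [-25.181 -17.501  57.697] stem -19.125876325649383
top 0.6 [-23.576 -17.641  58.544] stem -19.23079274879314
side 0.76 [-25.711 -15.042  59.802] stem -21.881084273985692
valve_mid top [(0.55, array([0.031, 0.024, 0.074])), (0.27, array([-0.07 , -0.298, -0.141]))]
valve_mid side []
hub top [(0.56, array([ 0.001,  0.003, -0.001]))]
hub side [(0.82, array([ 0.002, -0.003,  0.   ]))]
```

View pics/d.png

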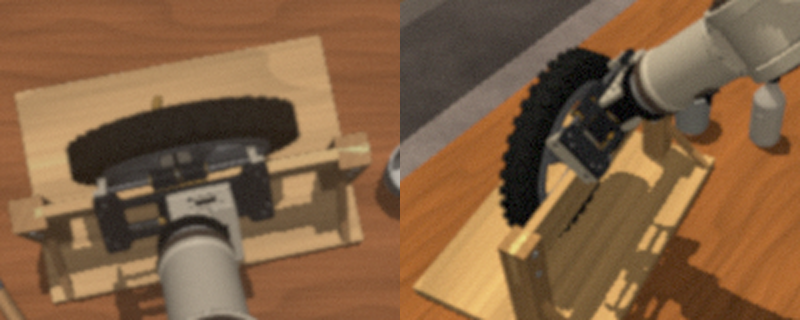

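move_arm:
  motion:
    - [[0, -0.011, 0], [0, 0, 0], 0]
    - [[0, -0.009, 0], [0, 0, 0], 0]
    - [[0, -0.006, 0], [0, 0, 0], 0]
    - [[0, 0, 0], [0, 0, 0], 0]

```text
time_s: 15.2
eef_pos: [0.6308, 0.0539, 0.2186]
orientation: [-0.08, 0.817, 0.201]
ft_force: [-0.2, 1.1, 0.0]
gripper_width: 0.0002
```

```bash
python3 -c "
from nx import *
st(); wheel(('top','side','top','side'))
print([(round(x['conf'],2),toJ(w('top',x['position']))) for x in ctrl.landmark_of('valve_mid','top')[:2]])"
```

```text
t 15.2 q [ 0.986  0.407 -1.206  2.248  1.729  0.26   0.11 ] J [-18.331   6.51   39.595] F [0.044 1.103 0.   ] oerr [ 0.596  0.065 -1.039]
top 0.58 [   1.567    1.482 -179.575] stem -215.52724327422146
top 0.57 [-203.286 -319.779 -102.375] stem 71.75209875927257
side 0.88 [-24.816 -17.776  53.075] stem -17.48337536366984
side 0.5 [ -79.482  309.276 -174.052] stem -155.3696230770588
top 0.87 [-20.349 -20.704  53.213] stem -14.740082406664591
side 0.63 [-25.861 -17.235  55.457] stem -18.736087531642212
[(0.39, array([0.03 , 0.018, 0.075]))]
```

move_arm:
  motion:
    - [[0, -0.015, 0], [0, 0, -0.02], 0]
    - [[0, -0.015, 0], [0, 0, 0], 0]
    - [[0, -0.012, 0], [0, 0, 0], 0]
    - [[0, 0, 0], [0, 0, 0], 0]

```text
time_s: 16.05
eef_pos: [0.6328, 0.0409, 0.2181]
orientation: [-0.085, 0.817, 0.199]
ft_force: [0.3, -0.4, 0.9]
gripper_width: 0.0002
```

```bash
python3 -c "
from nx import *
st(); wheel(('top','side','top','side','top'))
print([(round(x['conf'],2),toJ(w('top',x['position']))) for x in ctrl.landmark_of('valve_mid','top')[:2]])"
```

```text
t 16.05 q [ 1.014  0.414 -1.206  2.243  1.714  0.249  0.154] J [-18.797  -6.63   39.059] F [ 0.255 -0.506  0.947] oerr [ 0.796  0.021 -0.843]
top 0.75 [-20.382 -34.196  48.982] stem -1.0798191677497258
side 0.96 [-26.359 -32.459  50.381] stem -3.2070614347462154
top 0.81 [-24.051 -35.403  51.755] stem -1.6262156159322458
side 0.6 [-27.108 -27.007  47.672] stem -6.467737900181515
top 0.97 [-19.365 -35.844  48.734] stem 0.33459231440237147
top 0.4 [ 5.018 -2.276  0.403] stem 43.95413750897917
[(0.36, array([0.033, 0.001, 0.075]))]
```

move_arm:
  motion:
    - [[-0.01, 0.004, 0], [0, 0, 0], 0]
    - [[-0.03, 0.006, 0], [0, 0, 0], 0]
    - [[-0.05, 0, 0], [0, 0, 0], 0]
    - [[-0.06, 0, 0], [0, 0, 0], 0]
    - [[0, 0, 0], [0, 0, 0], 0]

```text
time_s: 17.1
eef_pos: [0.5939, 0.0387, 0.2585]
orientation: [-0.085, 0.819, 0.201]
ft_force: [-0.4, -0.3, -0.8]
gripper_width: 0.0008
```

```bash
python3 -c "
from nx import *
st(); wheel(('side','top','side','top','side','top'))
print([(round(x['conf'],2),toJ(w('top',x['position']))) for x in ctrl.landmark_of('valve_mid','top')[:2]])
for n,c in (('hub','top'),('cup_mid','top'),('sealant_mid','top'),('file_mid','top')): print(n,[(round(x['conf'],2),w(c,x['position'])) for x in ctrl.landmark_of(n,c)[:2]])
f=cv2.resize(snap('top')[60:260,100:350],(500,400),interpolation=cv2.INTER_CUBIC)
cv2.imwrite('pics/e.png',cv2.cvtColor(f,cv2.COLOR_RGB2BGR))"
```

```text
t 17.1 q [ 1.345  0.304 -1.505  2.284  1.192  0.197  0.631] J [-57.375  -1.455  79.529] F [-0.501 -0.25  -0.806] oerr [ 0.817 -0.073 -0.974]
side 0.77 [-28.831 -28.054  51.482] stem -7.412686958374795
top 0.84 [-20.81  -36.687  48.053] stem 1.3603697602178428
top 0.5 [  -1.07    -1.34  -179.461] stem 143.5722982931759
side 0.9 [-25.017 -28.795  47.123] stem -4.572510082659637
top 0.82 [-19.616 -31.06   49.91 ] stem -4.1048539101577965
side 0.63 [ 1.215 -2.737  6.794] stem -14.056809581330686
side 0.59 [-25.751 -28.892  48.125] stem -5.021537355871164
top 0.85 [-23.446 -36.045  51.53 ] stem -1.0274103141575068
top 0.35 [   1.525   -0.172 -180.611] stem 143.94528933987388
[(0.39, array([0.031, 0.001, 0.077]))]
hub [(0.8, array([0.65 , 0.054, 0.178]))]
cup_mid [(0.57, array([ 0.639, -0.258,  0.039]))]
sealant_mid [(0.87, array([ 0.51 , -0.304,  0.075]))]
file_mid [(0.75, array([0.51 , 0.339, 0.006]))]
```

View pics/e.png

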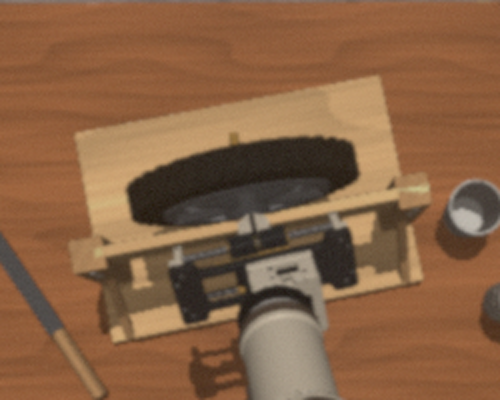

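```bash
cat > rect.py <<'E'
from nx import *
def px(i,P):
  V=np.array(i['view']);f=192/np.tan(np.radians(i['vfov']/2));a=V@np.r_[P,1];return [i['cx']+f*a[0]/-a[2],i['cy']-f*a[1]/-a[2]]
i=ctrl.camera_info('wrist'); im=snap('wrist')
pts=[(-100,-30),(100,-30),(100,120),(-100,120)] # (right,z) mm
src=np.float32([px(i,J(-.029,-a/1e3,b/1e3)) for a,b in pts]); S=3
dst=np.float32([((a+100)*S,(120-b)*S) for a,b in pts])
o=cv2.warpPerspective(im,cv2.getPerspectiveTransform(src,dst),(600,450),flags=cv2.INTER_CUBIC)
for a in (-36,36):
  for k in (-1,1):
    t=np.radians(a); c=lambda r:(int((r*np.sin(t)+k*7*np.cos(t)+100)*S),int((120-r*np.cos(t)+k*7*np.sin(t))*S))
    cv2.line(o,c(30),c(88),(255,0,0),1)
cv2.circle(o,(300,360),26*S,(0,255,0),1);cv2.circle(o,(300,360),92*S,(0,255,0),1)
cv2.imwrite('pics/f.png',cv2.cvtColor(o,cv2.COLOR_RGB2BGR))
# brass in top view vs predicted
it=ctrl.camera_info('top'); t=snap('top').astype(int)
y,x=np.mgrid[120:145,195:245]; c=t[120:145,195:245]
from itertools import product
np.save('c.npy',c)
for a in (-9,-6,-3,0,3):
  th=np.radians(a); print(a,[np.round(px(it,J(X/1e3,-r/1e3*np.sin(th),r/1e3*np.cos(th))),1) for X,r in((50,58),(40,66))])
cv2.imwrite('pics/g.png',cv2.resize(cv2.cvtColor(np.uint8(c),cv2.COLOR_RGB2BGR),None,fx=12,fy=12,interpolation=cv2.INTER_NEAREST))
E
python3 rect.py
```

```text
-9 [array([212.8, 127.8]), array([212.9, 131.3])]
-6 [array([214.1, 127.5]), array([214.4, 131. ])]
-3 [array([215.3, 127.3]), array([215.8, 130.7])]
0 [array([216.6, 127. ]), array([217.3, 130.4])]
3 [array([217.9, 126.8]), array([218.8, 130.1])]
```

View pics/f.png

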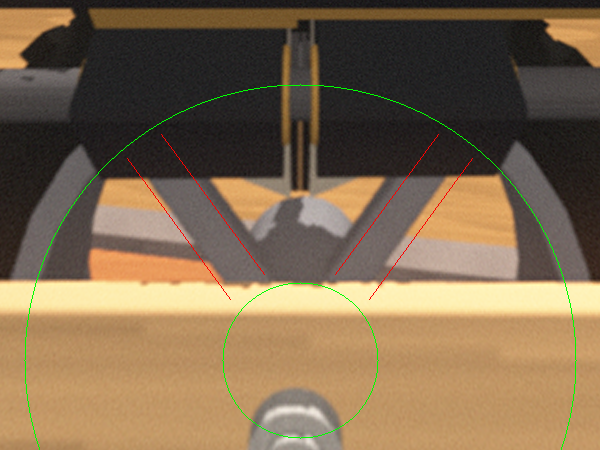

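View pics/g.png

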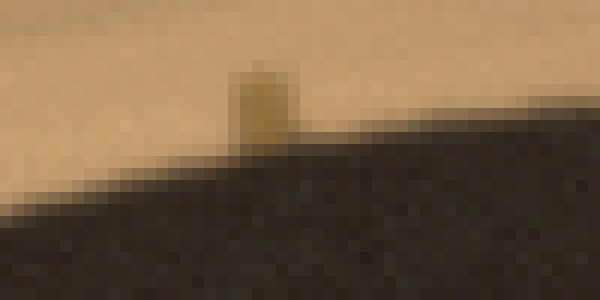

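move_arm:
  motion:
    - [[-0.035, 0, 0.025], [0, 0, 0], 0]
    - [[-0.035, 0, 0.025], [0, 0, 0], 0]
    - [[-0.035, 0, 0.025], [0, 0, 0], 0]
    - [[0, 0, 0], [0, 0, 0], 0]
    - [[0, 0, 0], [0, 0, 0], 0]

```text
time_s: 18.6
eef_pos: [0.5979, 0.0369, 0.2797]
orientation: [-0.09, 0.838, 0.198]
ft_force: [0.1, 0.2, -0.6]
gripper_width: 0.0006
```

```bash
python3 -c "
from nx import *
st(); wheel(('top','top'))
ctrl.hand_in(); print('handed in')"
```

```text
t 18.6 q [ 1.414  0.21  -1.533  2.238  0.53   0.191  1.257] J [-53.838  -4.023 100.683] F [ 0.173  0.159 -0.57 ] oerr [ 0.916 -1.208 -0.755]
top 0.79 [-19.818 -34.891  50.263] stem -1.2326633625828478
top 0.23 [ 2.721  3.117 -2.828] stem -168.2149540477238
top 0.57 [-20.642 -33.575  51.043] stem -2.6639284738109907
the job is handed in; nothing more can be done
handed in
```

I turned the wheel clockwise by about 155° in three spoke pushes above the rail. I then drew the shut fingers out clear of the wheel and handed the job in at about 18.7 s, well under the 51 s limit.

- **Stem angle:** The last top-camera readings put the stem at about −1° to −3° from vertical. The brass tip in the top picture and the spoke slopes in the wrist picture gave about 0° to −1°. The side camera disagreed, reading about −5° to −7° (one earlier reading −7.4°, just past the 6.9° limit). I took it as biased, because the other three agreed.
- **Wheel and contact:** The forces read when I checked stayed around 4 N. The force at the end was under 1 N, so the robot was touching nothing. I did not measure the wheel's speed; stem readings taken after I drew clear stayed the same within the cameras' scatter.
- **Other objects:** After the last push, the top camera found the cup, bottle and file within about 3 mm of where they started.
- **One odd reading:** Early in the approach a brief wrist force of about 60 N showed while the arm was moving fast near the limit of joint 2. It was gone at the next reading, and it is below the 120 N limit.

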